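# Sort the laundry bits onto the stepped rack by height

### The arm

A 7-joint arm with a two-finger parallel gripper is mounted at the origin on a cart in front of the work surface, level with it; the furniture and walls round the work are solid. World frame = base frame: x ahead of the robot, y to its left, z up, the work surface at z = 0. Lengths are in mm, angles in rad, forces in N, time in s.
With the tool pointing down it reaches from about 350 to 900 mm from the base axis. Payload 7.2 kg.
Tool frame: the origin (TCP) lies at the very end of the fingers, on their centre line; the grasp point (between the pads) lies 19 mm behind it (env.grasp_offset is the distance from the TCP to the grasp point, in mm); z points along the fingers, y is the line along which they close (so a half turn about z gives the same grasp; the last joint's range is limited). The gripper opens to 88 mm and grips with 3 to 60 N. Pads are 20 mm wide; open, the fingers measure 115 mm over their backs; the gripper's body (75 mm by 178 mm) begins 61 mm behind the grasp point.
Start: joints at [-1.303, 0.411, -0.013, 1.596, 0.006, 1.134, -0.082], TCP at [205.962, 590.092, 222.653] pointing down, gripper open.
Joint ranges: [-2.95, 2.95], [-0.29, 1.99], [-1.47, 1.44], [0.14, 2.54], [-1.03, 4.17], [0.13, 1.85], [-2.86, 2.86]. Speed limits (rad/s): [2.39, 2.39, 3.01, 3.01, 3.14, 3.14, 3.14].

### API

Orientations are given as [roll, pitch, yaw] about the fixed x, y, z axes, in that order (R = Rz(yaw) Ry(pitch) Rx(roll)).
In Python, from rig import env, imaging gives the robot as it stands. The module is installed in compiled form; this text tells all that it offers.
- The arm moves only by the shell command python3 -m handwheel 'ROWS' [OPENING] [FORCE]. ROWS is JSON, a list of rows, each an object with "translation": the shift along the tool's x, y, z scaled (see below), a list of three; "roll": the turn about the tool's z scaled (see below). A call has 1 to 12 rows; each row is the pose to reach, as a shift and turn from the pose commanded when the call began, along the tool's axes at that moment; what a row does not reach only later rows make up. The controller multiplies each number of a shift by 50 cm and each number of a turn by pi/2 rad. A row lasts 1/8 s, in which the tool goes at most 62.5 mm and 10.7 degrees, less where a joint would pass 70% of its speed; a pose out of reach is approached as far as the arm can. A call with a number of a shift or a turn outside -1 to 1 is refused whole. A call with a gripper value outside its range is refused whole. OPENING is the gripper's target within -1 to 1 (fully open at 1, half-way at 0, shut at -1), set as the call begins (- or left out, the last holds). The fingers move at their own pace and stop on an object; FORCE is the grip in N (left out, the last holds). Time passes only in rows, so rows that repeat a pose let the fingers close. It gives the time, the measured TCP pose, the force, the opening and the grip force at its end, in the units of the state.
- env.get_state(): the state, without advancing time (a new reading comes with each control period).
- imaging.get_image(name): name is "scene" or "side" or "wrist"; returns (picture, depth): 420x560x3 uint8, red, green, blue; 420x560 float32, mm along the optical axis (not along the pixel's ray), 0 where there is no reading.
- imaging.camera_model(name): a dict with "K" (3x3 intrinsics, pixels), "world_from_camera" (4x4, takes a point from camera to world coordinates). Camera axes: x right, y up, looking along -z (the intrinsics and any distortion apply to the point x, -y, -z); pixel columns grow to the right and rows downward; lengths in mm; the calibration is good to about 2 mm. A picture is of the moment at which its call begins: read the wrist's pose just before it. camera_model takes no time and is no camera call; for the wrist camera it gives the pose at the moment of the call.
- env.sign_off(): hands the job in; it is judged then, once.
The state is a dict: "t": time; "joint_pos": joint angles; "joint_velocities": joint speeds; "tau": joint torques, N m; "ee_pos": TCP position; "ee_rot": TCP orientation; "contact_force": force on the tool from outside, world axes, zero at the start; "torque": the same for the moment, N m; "opening": finger opening in mm; "gripper_force": force on a finger pad.
Only numpy, scipy, OpenCV 4.12 (cv2) and the standard library are available. Lean on these libraries where they do the work, as an engineer would, in place of code of your own. Each camera call takes 0.05 s, during which the arm holds its last target. There are 200 camera calls.

### The job

Tidy the dropper bottle, the pocket tape measure and the little wax pot onto the stepped rack by height: the wax pot, which someone left on the roomy bottom shelf, goes on the top shelf with the least headroom, the tape measure on the middle shelf and the dropper bottle on the tall bottom shelf. Stand each one upright and wholly on its shelf, set back so that at least half of it is under the board above. Leave the can, sewing tin and thread reel already on the rack, and the soap bottle and roll of tape on the worktop, where they are.

Things in the scene. Friction and masses are not known exactly. Their poses are not given: they have to be found in the camera images.
- rack: Fixed stepped rack, its open front to the robot's left: 3 light wood shelves and a roof board on dark posts; 310 wide, 300 high. The 4 boards are 10 thick, front edges at x = 0, 30, 60, 90, all ending at a back panel (x 200 to 206). Posts, radius 5: y = +-150, 35 behind the front edge of the board they carry, and at x = 188. Origin: on the worktop below the middle of the bottom front edge; x into the rack, z up.
- bottom_shelf (a point): Point on the top surface of the bottom shelf (10 above the worktop), mid width, straight below the front edge of the middle board, 30 behind this shelf's own front edge. Headroom 122. Axes as the rack's.
- middle_shelf (a point): Point on the top surface of the middle shelf (142 above the worktop), mid width, straight below the front edge of the top shelf's board, 30 behind this shelf's own front edge. Headroom 80. Axes as the rack's.
- top_shelf (a point): Point on the top surface of the top shelf (232 above the worktop), mid width, straight below the front edge of the roof board, 30 behind this shelf's own front edge. Headroom 58. Axes as the rack's.
- wax_pot: Squat round pot, white with a wide tan lid, diameter 62, 35 high, about 70 g. It starts near the front of the bottom shelf, anywhere along it. (A like pot, tape measure and bottles far left against the wall are only room dressing.) Origin: centre of its underside, z up.
- tape_measure: Grey pocket tape measure standing on its edge, 29 thick (its x axis), 65 long (its y axis), 64 high, about 160 g, blade in. Flat sides. It starts on the worktop a hand's width or more out from the rack's open front, its length pointing roughly into the rack. Origin: centre of its underside, z up.
- stain_dropper: Slim brown dropper bottle with a black dropper top, body diameter 32 up to 65 above its foot, narrower above, 102 high in all, about 70 g. It starts standing on the worktop, out from the rack's open front. Origin: centre of its underside, z up.
- little_can: Bystander: grey galvanised can, diameter 67, 97 high, at the back of the bottom shelf, anywhere along it. Loose. Origin: centre of underside.
- sewing_tin: Bystander: green tin, 93 deep by 133 wide (its y axis, along the shelf), 55 high, at the back of the near or far half of the middle shelf; the other half is free. Loose. Origin: centre of underside.
- spool: Bystander: white thread reel, diameter 31, 43 high, on the near or far half of the top shelf; the other half is free. Loose. Origin: centre of underside.
- soap_pump: Bystander: brown soap bottle with black pump, 73 x 65, 185 high, standing on the worktop beyond the dropper bottle and tape measure. Loose. Origin: centre of underside.
- masking_tape: Bystander: roll of tan tape lying flat on the worktop, diameter 100, 25 high. Loose. Origin: centre of underside.
There are look-alikes about, which are no part of the job. Leave any pink or turquoise look-alike of the tape_measure alone.

How it is judged:
By the outcome, as a careful person would: the job done as asked, in the order asked, and still so for the second after the job is handed in, with the robot touching nothing.
It also fails if it takes over 72 s, if anything falls off the work surface, if the arm or the gripper's body presses on something with over 40 N, if the wrist force passes 120 N, or if a joint passes its speed limit or range.

## Working session

There is one attempt and no reset: what is moved stays moved. The work goes in short steps, Python scripts to look and compute and a shell command to move; the robot and the scene stay as the last step left them, time stands still between calls to the robot, and variables do not carry over. Pictures are saved under pics/ and viewed, at most 10 in all, crops included, and the job is handed in when it is done.

```bash
mkdir -p pics
cat > h.py <<'E'
import numpy as np, cv2
from rig import env, imaging
def pts(name):
    im,d=imaging.get_image(name); m=imaging.camera_model(name); K=np.array(m["K"]);T=np.array(m["world_from_camera"])
    v,u=np.mgrid[0:420,0:560]
    P=np.stack([(u-K[0,2])/K[0,0]*d,-(v-K[1,2])/K[1,1]*d,-d],-1)
    W=P@T[:3,:3].T+T[:3,3]; W[d==0]=np.nan
    return im,W
def save(n,im): cv2.imwrite("pics/"+n,im[...,::-1])
E
python3 - <<'E'
from h import *
s=env.get_state(); print({k:np.round(v,3).tolist() for k,v in s.items()})
ims=[]
for n in ("scene","side"):
    im,W=pts(n); np.savez(n+".npz",im=im,W=W); save(n+".png",im)
    m=imaging.camera_model(n); print(n,np.round(m["K"],1).tolist(),np.round(m["world_from_camera"],2).tolist(), [k for k in m])
E
```

```text
{'t': 0.0, 'joint_pos': [-1.303, 0.412, -0.013, 1.597, 0.006, 1.134, -0.082], 'joint_velocities': [0.001, 0.001, 0.0, 0.001, -0.001, -0.001, 0.0], 'tau': [-0.0, -58.795, 0.642, -29.107, -0.054, 0.018, 0.0], 'ee_pos': [205.795, 589.609, 221.823], 'ee_rot': [-3.14, 0.0, 2.806], 'contact_force': [-0.212, 0.052, -0.194], 'torque': [-0.045, -0.024, -0.007], 'gripper_force': 0.0, 'opening': 87.688}
scene [[442.3, 0.0, 279.0], [0.0, 442.3, 210.2], [0.0, 0.0, 1.0]] [[-0.99, 0.09, -0.07, 477.05], [-0.12, -0.81, 0.57, 693.56], [-0.01, 0.58, 0.82, 979.07], [0.0, 0.0, 0.0, 1.0]] ['K', 'world_from_camera']
side [[496.3, 0.0, 273.7], [0.0, 496.3, 210.9], [0.0, 0.0, 1.0]] [[-0.99, 0.03, -0.1, 409.15], [-0.1, -0.44, 0.89, 1230.03], [-0.02, 0.9, 0.44, 710.76], [0.0, 0.0, 0.0, 1.0]] ['K', 'world_from_camera']
```

View pics/scene.png

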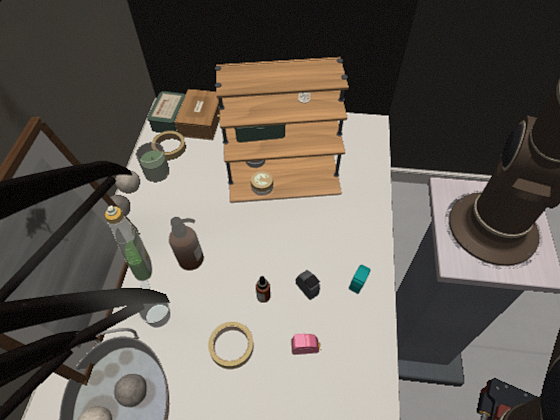

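View pics/side.png

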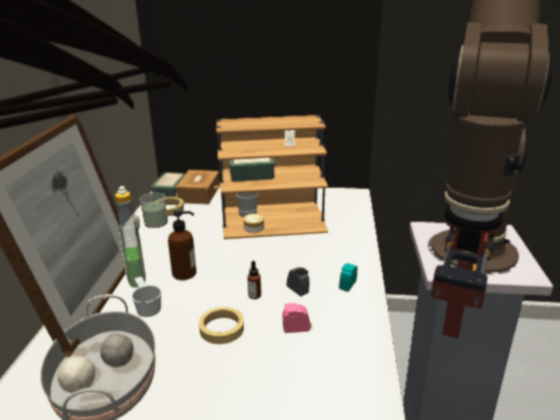

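Candidates in the scene image for the tape measure are grey (308,284), turquoise (360,278) and pink (305,343), so I choose grey. For the dropper it is (263,289), not the soap bottle at (185,245). For the pot it is (262,181) on the bottom shelf, not the green pot at (152,163). The rack's open front faces +y. The tin sits on the far half of the middle shelf and the reel on the near half of the top shelf. The can is behind the pot.

```bash
cat > m.py <<'E'
from h import *
from scipy import ndimage
for n,B in (("scene",dict(pot=(235,165,290,200),tape=(290,262,330,305),drop=(250,270,278,308),spool=(295,88,315,106),can=(240,150,270,168),tin=(232,118,290,142),soap=(160,212,208,275),roll=(203,317,258,370),top=(210,55,350,100))),
            ("side",dict(pot=(240,210,270,232),tape=(283,262,315,296),drop=(243,258,265,302),spool=(282,128,298,147),can=(235,190,262,215),tin=(228,155,276,181)))):
    z=np.load(n+".npz"); W=z["W"]; im=z["im"].astype(int)
    for k,(a,b,c,d) in B.items():
        w=W[b:d,a:c].reshape(-1,3); col=im[b:d,a:c].reshape(-1,3)
        wood=(col[:,0]-col[:,2]>50)
        print(n,k,end=": ")
        for lo,hi in ((-5,6),(15,36),(36,52),(52,70),(70,118),(145,175),(175,210),(240,262),(262,285),(285,310)):
            s=w[(w[:,2]>lo)&(w[:,2]<hi)]
            if len(s)>8: print((lo,hi),len(s),np.round(np.percentile(s,[2,98],axis=0)[:, :2]).astype(int).T.tolist(),round(float(np.percentile(s[:,2],95))),end="; ")
        print()
    # rack board edges: wood pixels per height
    hsv=cv2.cvtColor(z["im"],cv2.COLOR_RGB2HSV); m=(hsv[...,0]<20)&(hsv[...,1]>90)&(W[...,0]>300)&(W[...,1]<-80)
    for zz in (10,142,232,300):
        s=W[m&(abs(W[...,2]-zz)<4)&(W[...,0]<760)]
        if len(s)>20:
            f=[]
            for x0 in np.arange(s[:,0].min()+15,s[:,0].max()-15,10):
                t=s[abs(s[:,0]-x0)<5]
                if len(t)>3: f.append((x0,np.percentile(t[:,1],98)))
            p=np.polyfit(*np.array(f).T,1); print(n,zz,"x",np.percentile(s[:,0],[.5,99.5]).round(),"front y=%.4f x+%.1f"%tuple(p),"at 500",np.polyval(p,500).round(1))
E
python3 m.py
python3 - <<'E'
from h import *
im,W=pts("wrist"); np.savez("wrist.npz",im=im,W=W); save("wrist.png",im)
z=np.load("scene.npz")
im=z["im"]; save("crop.png",cv2.resize(np.hstack([im[250:320,240:380],np.load("side.npz")["im"][250:320,225:365]]),None,fx=2.8,fy=2.8,interpolation=2))
c=im[50:210,205:355]; save("rack.png",cv2.resize(c,None,fx=3.7,fy=3.7,interpolation=2))
E
```

```text
scene pot: (-5, 6) 117 [[543, 692], [-140, -19]] 6; (15, 36) 126 [[590, 661], [-128, -26]] 33; (36, 52) 337 [[593, 647], [-84, -28]] 47; 
scene tape: (-5, 6) 1229 [[418, 513], [156, 269]] 2; (15, 36) 111 [[444, 500], [220, 260]] 36; (36, 52) 107 [[445, 496], [213, 258]] 52; (52, 70) 214 [[448, 489], [212, 254]] 65; 
scene drop: (-5, 6) 749 [[539, 609], [191, 288]] 2; (15, 36) 52 [[557, 586], [266, 279]] 35; (36, 52) 43 [[557, 589], [264, 279]] 51; (52, 70) 94 [[557, 588], [255, 279]] 68; (70, 118) 92 [[563, 583], [257, 273]] 99; 
scene spool: (240, 262) 74 [[509, 536], [-176, -161]] 260; (285, 310) 97 [[496, 540], [-140, -126]] 300; 
scene can: (-5, 6) 9 [[612, 696], [-162, -135]] 6; (15, 36) 76 [[626, 676], [-145, -123]] 35; (36, 52) 13 [[637, 661], [-128, -122]] 42; 
scene tin: (145, 175) 413 [[566, 686], [-128, -95]] 173; (175, 210) 259 [[568, 686], [-125, -94]] 194; 
scene soap: (-5, 6) 1702 [[726, 873], [41, 226]] 2; (15, 36) 110 [[736, 789], [177, 216]] 35; (36, 52) 88 [[736, 788], [177, 217]] 51; (52, 70) 104 [[736, 788], [179, 217]] 69; (70, 118) 404 [[736, 794], [173, 218]] 
[... 1241 characters left out ...]
], [258, 275]] 98; 
side spool: (240, 262) 96 [[500, 546], [-247, -161]] 260; (262, 285) 60 [[505, 531], [-184, -159]] 276; (285, 310) 37 [[493, 535], [-136, -125]] 298; 
side can: (15, 36) 129 [[615, 698], [-226, -121]] 35; (36, 52) 138 [[611, 697], [-225, -80]] 51; (52, 70) 109 [[618, 679], [-221, -121]] 69; (70, 118) 149 [[620, 677], [-150, -117]] 97; 
side tin: (145, 175) 435 [[564, 701], [-230, -94]] 173; (175, 210) 529 [[564, 687], [-150, -94]] 198; 
side 10 x [408. 725.] front y=-0.0738 x+-51.9 at 500 -88.8
side 142 x [409. 724.] front y=0.0072 x+-86.8 at 500 -83.2
side 232 x [415. 723.] front y=0.1114 x+-157.2 at 500 -101.5
side 300 x [423. 729.] front y=0.2100 x+-237.0 at 500 -132.0
```

View pics/crop.png

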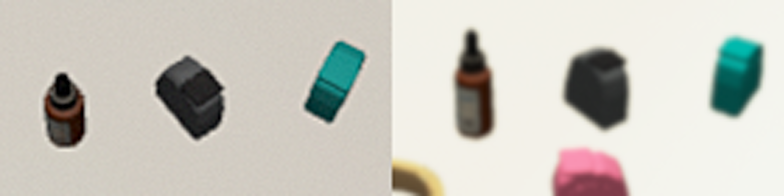

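View pics/rack.png

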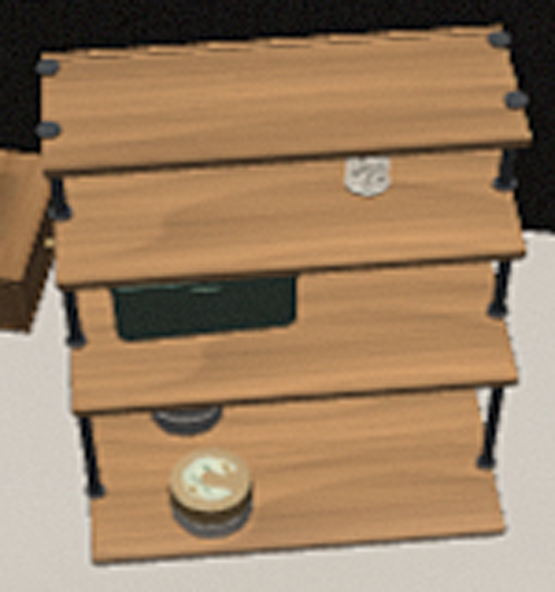

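```bash
cat > r.py <<'E'
from h import *
from scipy.stats import theilslopes
def cast(n,uv,z):
    m=imaging.camera_model(n);K=np.array(m["K"]);T=np.array(m["world_from_camera"]);uv=np.atleast_2d(uv).astype(float)
    r=np.c_[(uv[:,0]-K[0,2])/K[0,0],-(uv[:,1]-K[1,2])/K[1,1],-np.ones(len(uv))]@T[:3,:3].T
    return T[:3,3]+r*((z-T[2,3])/r[:,2:])
if __name__=="__main__":
    for n in ("scene","side"):
        d=np.load(n+".npz"); W=d["W"]; hsv=cv2.cvtColor(d["im"],cv2.COLOR_RGB2HSV)
        wood=(hsv[...,0]<22)&(hsv[...,1]>80)&(hsv[...,2]>60)
        for zz,off in ((10,0),(142,30),(232,60),(300,90)):
            m=wood&(abs(W[...,2]-zz)<5)&(W[...,0]>395)&(W[...,0]<745)&(W[...,1]<10)&(W[...,1]>-180)
            uv=[]
            for u in range(222,345):
                v=np.where(m[:,u])[0]
                if len(v)>2: uv.append((u,v.max()+.5))
            P=cast(n,uv,zz); s,i,_,_=theilslopes(P[:,1],P[:,0])
            P=P[abs(P[:,1]-s*P[:,0]-i)<4]
            print(n,zz,len(P),"slope %.3f"%s,"y(570)=%.1f"%(s*570+i),"x",P[:,0].min().round(),P[:,0].max().round(),"ends",P[0].round(1)[:2],P[-1].round(1)[:2])
        # round lid of pot: fit circle on top-height pixels; tape hull
        def pix(box,lo,hi):
            a,b,c,e=box; w=W[b:e,a:c].reshape(-1,3); return w[(w[:,2]>lo)&(w[:,2]<hi)]
        p=pix((245,168,278,200) if n=="scene" else (240,210,270,232),42,50); (c,r)=cv2.minEnclosingCircle(p[:,:2].astype(np.float32)); print(n,"pot top",np.round(c,1),round(r,1),p[:,2].mean())
        p=pix((290,262,330,305) if n=="scene" else (283,262,315,296),20,70); print(n,"tape rect",np.round(cv2.minAreaRect(p[:,:2].astype(np.float32))[0:2],1).tolist(),cv2.minAreaRect(p[:,:2].astype(np.float32))[2])
        p=pix((290,262,330,305) if n=="scene" else (283,262,315,296),61,70);q=cv2.minAreaRect(p[:,:2].astype(np.float32)); print(n,"tape top",np.round(cv2.boxPoints(q)).tolist())
        p=pix((250,270,278,308) if n=="scene" else (243,258,265,302),90,108); print(n,"drop top",p.mean(0).round(1))
        p=pix((250,270,278,308) if n=="scene" else (243,258,265,302),10,60); print(n,"drop x",np.percentile(p[:,0],[3,97]).round(1),"ymax",np.percentile(p[:,1],97))
        far=W[(W[...,0]>700)&(W[...,0]<850)&(W[...,1]>-150)&(W[...,1]<60)&(W[...,2]>14)&(W[...,2]<60)]
        H,_,_=np.histogram2d(far[:,0],far[:,1],bins=[range(700,860,15),range(-150,70,20)]); print(H.astype(int))
E
python3 r.py
```

```text
scene 10 106 slope 0.208 y(570)=-25.7 x 403.0 699.0 ends [698.8   1. ] [402.7 -63.2]
scene 142 115 slope 0.205 y(570)=-54.6 x 410.0 704.0 ends [703.6 -26.4] [409.9 -86.2]
scene 232 119 slope 0.211 y(570)=-84.9 x 419.0 706.0 ends [706.4 -54.3] [ 418.5 -116.8]
scene 300 111 slope 0.205 y(570)=-116.2 x 427.0 705.0 ends [705.3 -88.6] [ 427.1 -143.5]
scene pot top [620.5 -57.9] 30.7 44.31116219246715
scene tape rect [[470.6, 231.4], [30.6, 58.3]] 42.271881103515625
scene tape top [[445.0, 237.0], [469.0, 215.0], [487.0, 236.0], [463.0, 257.0]]
scene drop top [572.4 263.2  96.1]
scene drop x [556.8 587.5] ymax 278.98868594222165
[[ 0  0  0  0 37  0  0  0  0  0]
 [ 0  0  0  0  0  0  0  0  0  0]
 [ 0  0  0  0  0  0  0  0  0  0]
 [ 0  0  0  0  0  0  0  0  0  0]
 [ 0  0  0  0  0  0  0  0  0  0]
 [ 0  0  0  0  0  0  0  0  0  0]
 [ 0  0  0  0  0  0  0  0  0  0]
 [ 0  0  0  0  0  0  0  0  0  0]
 [ 0  0  0  0  0  0  0  0  0  0]
 [ 0  0  0  0  0  0  0  0  0  0]]
side 10 89 slope 0.206 y(570)=-19.0 x 402.0 693.0 ends [693.4   6. ] [401.7 -52.3]
side 142 67 slope 0.202 y(570)=-49.0 x 406.0 697.0 ends [696.8 -23. ] [406.1 -78.4]
side 232 64 slope 0.210 y(570)=-75.9 x 420.0 696.0 ends [695.8 -46.2] [ 420.3 -103.9]
side 300 58 slope 0.217 y(570)=-100.7 x 431.0 695.0 ends [694.8 -76.9] [ 431.  -128.6]
side pot top [614.  -58.5] 34.0 44.84222046653483
side tape rect [[466.1, 233.1], [33.2, 59.9]] 41.6815071105957
side tape top [[439.0, 238.0], [465.0, 218.0], [483.0, 239.0], [457.0, 260.0]]
side drop top [569.4 266.3  95.8]
side drop x [554.1 584.6] ymax 281.0510020570674
[[ 0  0  0  0 46  0  0  0  0  0]
 [ 0  0  0  0  0  0  0  0  0  0]
 [ 0  0  0  0  0  0  0  0  0  0]
 [ 0  0  0  0  0  0  0  0  0  0]
 [ 0  0  0  0  0  0  0  0  0  0]
 [ 0  0  0  0  0  0  0  0  0  0]
 [ 0  0  0  0  0  0  0  0  0  0]
 [ 0  0  0  0  0  0  0  0  0  0]
 [ 0  0  0  0  0  0  0  0  0  0]
 [ 0  0  0  0  0  0  0  0  0  0]]
```

View pics/wrist.png

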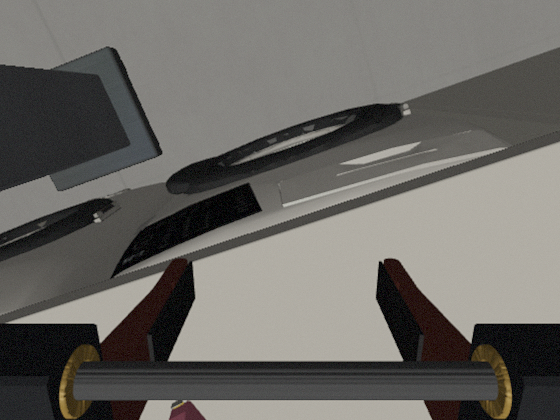

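Run:
```python
from h import *
for n in ("scene","side"):
    W=np.load(n+".npz")["W"]
    for a in (.195,.205):
        out=[]
        for zz in (10,142,232,300):
            m=(W[...,2]>zz-8)&(W[...,2]<zz-2)&(W[...,0]>430)&(W[...,0]<700)&(W[...,1]<30)
            w=W[m]; q=w[:,0]*np.sin(a)-w[:,1]*np.cos(a)
            h,e=np.histogram(q,np.arange(100,260,2)); i=h.argmax(); s=abs(q-e[i]-1)<5
            out.append((len(q),round(float(np.median(q[s])),1),round(float(q[s].std()),2)))
        print(n,a,out)
    # lateral extents at top surfaces, a=.2
    a=.2
    for zz in (10,142,232,300):
        m=(abs(W[...,2]-zz)<3)&(W[...,1]<30)&(W[...,1]>-160)&(W[...,0]>380)&(W[...,0]<760); w=W[m]; q=w[:,0]*np.sin(a)-w[:,1]*np.cos(a); l=w[:,0]*np.cos(a)+w[:,1]*np.sin(a); s=(q>135)
        print(zz,np.percentile(l[s],[.5,99.5]).round(1))
```

```text
scene 0.195 [(1220, 138.7, 2.22), (901, 168.7, 2.14), (1194, 198.9, 2.06), (1292, 228.7, 2.08)]
scene 0.205 [(1220, 143.9, 1.79), (901, 173.9, 1.68), (1194, 204.0, 1.55), (1292, 233.9, 1.79)]
10 [383.4 686.9]
142 [381.6 686.5]
232 [383.  688.5]
300 [385.2 687.5]
side 0.195 [(390, 137.1, 2.27), (236, 167.5, 2.45), (227, 197.2, 2.37), (349, 227.9, 2.51)]
side 0.205 [(390, 143.1, 2.23), (236, 172.9, 2.36), (227, 202.1, 2.02), (349, 233.0, 2.38)]
10 [379.3 683.4]
142 [378.5 684.1]
232 [380.1 684. ]
300 [381.8 685.4]
```

```bash
cat > g.py <<'E'
import sys
from h import *
A=.205; S,C=np.sin(A),np.cos(A)
def rack(p): return np.array([p[0]*S-p[1]*C-143.5, p[0]*C+p[1]*S-533])
def world(D,L): return np.array([(L+533)*C+(D+143.5)*S,(L+533)*S-(D+143.5)*C])
def go(x,y,z,yaw):
    s=env.get_state(); p=np.array(s["ee_pos"]); y0=s["ee_rot"][2]; c,n=np.cos(y0),np.sin(y0)
    R=np.array([[c,n,0],[n,-c,0],[0,0,-1]])
    d=np.array([x,y,z])-p; r=(y0-yaw+np.pi)%(2*np.pi)-np.pi
    print("t",round(s["t"],2),"pos",p.round(1),"yaw",round(y0,3),"open",round(s["opening"],1),"rackDL",rack(p).round(1),"F",np.round(s["contact_force"],1),"-> shift",(R.T@d/500).round(4),"roll",round(r/(np.pi/2),3))
if __name__=="__main__":
    a=[float(v) for v in sys.argv[2:]]
    if sys.argv[1]=="w": go(*a)                    # x y z yaw
    else: go(*world(a[0],a[1]),a[2],A+np.pi/2)     # D L z
E
python3 -c "
from g import *
for n,p in dict(drop=(571,264),tape=(468.3,232.3),pot=(619,-58),spool=(518.5,-178),tinfront=(627,-95)).items(): print(n,rack(p).round(1))
o=np.array([571,264])+np.array([-S,C])*5; print(o, rack(o)); go(o[0],o[1],165,A+np.pi/2)"
```

```text
drop [-285.7   79.8]
tape [-275.6  -27.2]
pot [39.3 61.2]
spool [136.3 -61.6]
tinfront [77.1 61.5]
[569.9821642  268.89530492] [-290.73525161   79.78555238]
t 0.15 pos [205.9 589.7 222. ] yaw 2.806 open 88.0 rackDL [-679.  -211.4] F [-0.5  0.3  1. ] -> shift [-0.899  -0.3659  0.114 ] roll 0.656
```

```bash
python3 -m handwheel '[{"translation":[-0.899,-0.366,0.114],"roll":0.656},{"translation":[-0.899,-0.366,0.114],"roll":0.656},{"translation":[-0.899,-0.366,0.114],"roll":0.656},{"translation":[-0.899,-0.366,0.114],"roll":0.656},{"translation":[-0.899,-0.366,0.114],"roll":0.656},{"translation":[-0.899,-0.366,0.114],"roll":0.656},{"translation":[-0.899,-0.366,0.114],"roll":0.656},{"translation":[-0.899,-0.366,0.114],"roll":0.656},{"translation":[-0.899,-0.366,0.114],"roll":0.656},{"translation":[-0.899,-0.366,0.114],"roll":0.656}]' 1
python3 - <<'E'
from g import *
go(569.98,268.9,57,A+np.pi/2)
im,W=pts("wrist"); np.savez("w1.npz",im=im,W=W); save("w1.png",im)
E
```

```text
t: 1.4
ee_pos: [569.4, 269.7, 165.2]
ee_rot: [-3.141, -0.0, 1.775]
contact_force: [-1.2, 0.3, -0.0]
opening: 87.9
gripper_force: 0.0
t 1.4 pos [569.4 269.7 165.2] yaw 1.775 open 87.9 rackDL [-291.6   79.4] F [-1.2  0.3 -0. ] -> shift [-0.0017  0.0007  0.2165] roll -0.0
```

View pics/w1.png

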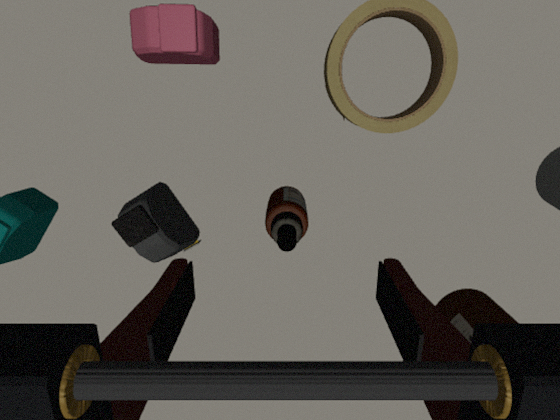

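The wrist view shows the dropper between the fingers at (286,230), the grey tape measure at (155,222) with its blade hook at (195,243), the pink and turquoise look-alikes, the masking tape roll and the soap bottle.

Run:
```python
from g import *
W=np.load("w1.npz")["W"]
def b(a,c,lo,hi): w=W[a[1]:a[3],a[0]:a[2]].reshape(-1,3); return w[(w[:,2]>lo)&(w[:,2]<hi)]
for lo,hi in ((15,60),(60,68),(70,90),(90,105)):
    p=b((255,180,320,260),c:=0,lo,hi); print("drop",lo,len(p),np.percentile(p,[3,97],axis=0).round(1)[:,:2].tolist() if len(p) else "")
for lo,hi in ((8,70),(20,58),(58,70),(61,66)):
    p=b((100,170,212,270),0,lo,hi)[:,:2].astype(np.float32); r=cv2.minAreaRect(p); print("tape",lo,len(p),np.round(r[0],1),np.round(r[1],1),round(r[2],1),np.round(cv2.boxPoints(r)).tolist())
p=b((100,170,212,270),0,58,70); print(np.percentile(p[:,2],[5,50,95]))
```

```text
drop 15 761 [[555.6, 256.6], [586.1, 278.7]]
drop 60 355 [[557.8, 256.1], [585.4, 276.0]]
drop 70 563 [[560.9, 256.6], [581.5, 272.9]]
drop 90 327 [[565.6, 257.6], [577.0, 268.2]]
tape 8 4259 [471.4 228.1] [31.5 65.1] 43.3 [[438.0, 241.0], [482.0, 194.0], [505.0, 215.0], [461.0, 263.0]]
tape 20 2131 [469.9 230.3] [30.  59.9] 42.8 [[439.0, 242.0], [479.0, 198.0], [501.0, 219.0], [461.0, 262.0]]
tape 58 1685 [465.3 233. ] [29.3 38.3] 43.3 [[442.0, 237.0], [468.0, 209.0], [489.0, 229.0], [463.0, 257.0]]
tape 61 1256 [463.6 234.8] [29.3 33.3] 43.3 [[442.0, 237.0], [464.0, 213.0], [486.0, 233.0], [463.0, 257.0]]
[59.02109172 62.73531545 64.57393635]
```

```bash
python3 -m handwheel '[{"translation":[-0.004,0.001,0.12]},{"translation":[-0.004,0.001,0.2165]},{"translation":[-0.004,0.001,0.2165]},{"translation":[-0.004,0.001,0.2165]}]' 1
python3 -m handwheel '[{"translation":[0,0,0]},{"translation":[0,0,0]},{"translation":[0,0,0]},{"translation":[0,0,0]}]' -1 15
python3 g.py r -15 -60 120
```

```text
t 1.45 pos [569.  270.5 165.4] yaw 1.777 open 88.0 rackDL [-292.5   79.2] F [-0.   0.3  0. ] -> shift [-0.5548 -0.279   0.0908] roll 0.001invalid input
invalid input
```

```bash
python3 -m handwheel '[{"translation":[-0.002,0.001,0.12],"roll":0},{"translation":[-0.002,0.001,0.2165],"roll":0},{"translation":[-0.002,0.001,0.2165],"roll":0},{"translation":[-0.002,0.001,0.2165],"roll":0}]' 1
python3 -m handwheel '[{"translation":[0,0,0],"roll":0},{"translation":[0,0,0],"roll":0},{"translation":[0,0,0],"roll":0},{"translation":[0,0,0],"roll":0}]' -1 15
python3 g.py r -15 -60 120
```

```text
t: 1.95
ee_pos: [571.2, 269.7, 59.2]
ee_rot: [3.14, -0.001, 1.777]
contact_force: [0.6, 0.0, 0.4]
opening: 87.8
gripper_force: 0.0
t: 2.45
ee_pos: [570.9, 268.4, 57.7]
ee_rot: [3.141, -0.0, 1.775]
contact_force: [-0.1, -0.1, -0.5]
opening: 51.1
gripper_force: 0.0
t 2.45 pos [570.9 268.4  57.7] yaw 1.775 open 51.1 rackDL [-290.    80.5] F [-0.1 -0.1 -0.5] -> shift [-0.5502 -0.2808 -0.1246] roll -0.0
```

```bash
python3 -m handwheel '[{"translation":[0,0,0],"roll":0},{"translation":[0,0,0],"roll":0},{"translation":[0,0,0],"roll":0},{"translation":[0,0,-0.08],"roll":0},{"translation":[0,0,-0.16],"roll":0},{"translation":[-0.1,-0.1,-0.16],"roll":0},{"translation":[-0.2,-0.2,-0.16],"roll":0},{"translation":[-0.3,-0.3,-0.1],"roll":0},{"translation":[-0.4,-0.3,-0.03],"roll":0},{"translation":[-0.42,-0.3,-0.03],"roll":0}]' -1 15
python3 g.py r -15 -70 68
python3 - <<'E'
from g import *
im,W=pts("side"); np.savez("s2.npz",im=im,W=W); save("s2.png",im[120:330,200:480])
E
```

```text
t: 3.7
ee_pos: [464.8, 29.6, 71.4]
ee_rot: [-3.14, 0.0, 1.773]
contact_force: [-0.3, 0.2, -0.9]
opening: 29.4
gripper_force: 12.9
t 3.7 pos [464.8  29.6  71.4] yaw 1.773 open 29.4 rackDL [-77.9 -71.9] F [-0.3  0.2 -0.9] -> shift [-0.1258  0.0041  0.0068] roll -0.002
```

View pics/s2.png

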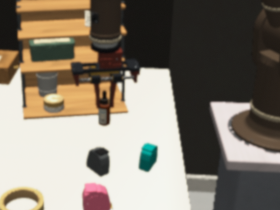

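Run:
```python
from g import *
W=np.load("s2.npz")["W"]; q=W[...,0]*S-W[...,1]*C-143.5; l=W[...,0]*C+W[...,1]*S-533
m=(W[...,2]>4)&(W[...,2]<56)&(abs(l+70)<35)&(q<-40)&(q>-140)
print(m.sum(),np.percentile(q[m],[3,10,50,97]).round(1),np.percentile(l[m],[3,97]).round(1),np.percentile(W[...,2][m],[2,98]).round(1))
for z0 in range(8,56,8):
    k=m&(abs(W[...,2]-z0-4)<4); print(z0,k.sum(),np.percentile(l[k],[4,96]).round(1) if k.any() else "",np.percentile(q[k],[5]).round(1) if k.any() else "")
```

```text
156 [-94.4 -92.5 -87.2 -76.7] [-87.9 -57.6] [13.9 54.9]
8 4 [-80.7 -61.4] [-88.6]
16 22 [-87.8 -57.6] [-92.7]
24 37 [-87.8 -57.9] [-93.8]
32 28 [-86.8 -59.4] [-93.]
40 31 [-87.4 -57.6] [-93.8]
48 31 [-86.2 -58.3] [-91.5]
```

```bash
python3 -m handwheel '[{"translation":[-0.08,0.004,0],"roll":0},{"translation":[-0.15,0.004,0],"roll":0},{"translation":[-0.15,0.004,0],"roll":0},{"translation":[-0.15,0.004,0],"roll":0}]' -1 15
python3 -c "
from g import *
for i in range(4): go(*world(16,-70),68,A+np.pi/2); imaging.get_image('side')"
```

```text
t: 4.25
ee_pos: [483.6, -40.2, 72.4]
ee_rot: [-3.141, -0.001, 1.775]
contact_force: [0.1, -0.0, -1.4]
opening: 29.2
gripper_force: 12.9
t 4.25 pos [483.6 -40.2  72.4] yaw 1.775 open 29.2 rackDL [ -5.7 -67.7] F [ 0.1 -0.  -1.4] -> shift [-0.0435 -0.0047  0.0087] roll -0.0
t 4.3 pos [483.5 -39.7  72.3] yaw 1.776 open 28.8 rackDL [ -6.2 -67.7] F [ 0.4  0.8 -1.8] -> shift [-0.0444 -0.0047  0.0086] roll 0.0
t 4.35 pos [483.6 -39.5  72.3] yaw 1.777 open 28.9 rackDL [ -6.4 -67.6] F [-0.   0.2 -0.9] -> shift [-0.0447 -0.0049  0.0087] roll 0.001
t 4.4 pos [483.6 -39.6  72.3] yaw 1.777 open 28.7 rackDL [ -6.3 -67.6] F [ 0.  -0.6 -1.7] -> shift [-0.0447 -0.0049  0.0087] roll 0.001
```

```bash
python3 -m handwheel '[{"translation":[-0.0445,-0.004,0],"roll":0},{"translation":[-0.0445,-0.004,0.006],"roll":0},{"translation":[-0.0445,-0.004,0.0106],"roll":0},{"translation":[-0.0445,-0.004,0.0106],"roll":0},{"translation":[-0.0445,-0.004,0.0106],"roll":0}]' -1 15
python3 - <<'E'
from g import *
go(*world(16,-70),67,A+np.pi/2)
im,W=pts("side"); q=W[...,0]*S-W[...,1]*C-143.5; l=W[...,0]*C+W[...,1]*S-533
for z0 in range(10,66,8):
    k=(abs(W[...,2]-z0-4)<4)&(abs(l+70)<35)&(q<20)&(q>-40); print(z0,k.sum(),np.percentile(l[k],[4,96]).round(1) if k.any() else "",np.percentile(q[k],[5]).round(1) if k.any() else "")
E
```

```text
t: 5.08
ee_pos: [486.4, -61.4, 67.5]
ee_rot: [3.141, -0.001, 1.777]
contact_force: [-2.1, 1.9, 6.8]
opening: 29.1
gripper_force: 14.8
t 5.08 pos [486.4 -61.4  67.5] yaw 1.777 open 29.1 rackDL [ 15.7 -69.2] F [-2.1  1.9  6.8] -> shift [-0.0007 -0.0015  0.0009] roll 0.001
10 55 [-103.2  -40.3] [-2.8]
18 26 [-85.9 -56.3] [1.3]
26 28 [-86.  -56.2] [1.5]
34 27 [-85.5 -56.3] [3.2]
42 25 [-85.7 -56.4] [1.2]
50 29 [-85.  -56.2] [1.1]
58 30 [-85.5 -58.6] [2.6]
```

```bash
python3 -m handwheel '[{"translation":[0,0,0],"roll":0},{"translation":[0,0,0],"roll":0},{"translation":[0,0,0],"roll":0},{"translation":[0,0,0],"roll":0},{"translation":[0.06,0,0],"roll":0},{"translation":[0.16,0,0],"roll":0},{"translation":[0.26,0,-0.1],"roll":0},{"translation":[0.26,0,-0.14],"roll":0}]' 1
python3 - <<'E'
from g import *
u=np.array([.683,-.73]); e=np.array([449.5,252]); f=e+u*5
print(f); go(f[0],f[1],130,2.323)
im,W=pts("side"); q=W[...,0]*S-W[...,1]*C-143.5; l=W[...,0]*C+W[...,1]*S-533
for z0 in range(18,110,12):
    k=(abs(W[...,2]-z0-4)<4)&(abs(l+70)<35)&(q<60)&(q>-40); print(z0,k.sum(),np.percentile(l[k],[4,96]).round(1) if k.any() else "",np.percentile(q[k],[5]).round(1) if k.any() else "")
E
```

```text
t: 6.12
ee_pos: [459.5, 67.6, 138.3]
ee_rot: [3.141, -0.001, 1.78]
contact_force: [-0.1, -0.1, 0.6]
opening: 87.6
gripper_force: 0.0
[452.915 248.35 ]
t 6.12 pos [459.5  67.6 138.3] yaw 1.78 open 87.6 rackDL [-116.1  -69.4] F [-0.1 -0.1  0.6] -> shift [0.3564 0.0622 0.0166] roll -0.346
18 24 [-85.6 -56.2] [2.3]
30 24 [-85.5 -57.8] [0.7]
42 28 [-84.7 -56.8] [0.9]
54 27 [-84.8 -56.2] [-0.5]
66 40 [-84.9 -56.5] [1.6]
78 22 [-79.7 -60. ] [3.7]
90 13 [-77.3 -65.6] [12.6]
102 11 [-77.2 -66.6] [10.8]
```

```bash
python3 - <<'E'
from g import *
d=np.load("scene.npz");W=d["W"]; h=cv2.cvtColor(d["im"],cv2.COLOR_RGB2HSV)
t=(h[...,0]>80)&(h[...,0]<100)&(h[...,1]>100)&(W[...,0]<450)&(W[...,1]>100)&(W[...,2]>5)
print(cv2.boxPoints(cv2.minAreaRect(W[t][:,:2].astype(np.float32))).round())
E
python3 -m handwheel '[{"translation":[0.12,0.02,0.01],"roll":-0.1},{"translation":[0.24,0.04,0.01],"roll":-0.2},{"translation":[0.3564,0.0622,0.0166],"roll":-0.346},{"translation":[0.3564,0.0622,0.0166],"roll":-0.346},{"translation":[0.3564,0.0622,0.0166],"roll":-0.346}]' 1
python3 g.py w 452.9 248.4 20 2.323
```

```text
[[177. 539.]
 [303. 165.]
 [383. 192.]
 [257. 566.]]
t: 6.8
ee_pos: [454.0, 245.0, 128.3]
ee_rot: [-3.141, 0.0, 2.319]
contact_force: [0.6, -1.3, -0.1]
opening: 87.9
gripper_force: 0.0
t 6.8 pos [454.  245.  128.3] yaw 2.319 open 87.9 rackDL [-290.9  -38.7] F [ 0.6 -1.3 -0.1] -> shift [0.0065 0.0031 0.2165] roll -0.003
```

```bash
python3 -m handwheel '[{"translation":[0.004,0.001,0.12],"roll":0},{"translation":[0.004,0.001,0.2165],"roll":0},{"translation":[0.004,0.001,0.2165],"roll":0}]' 1
python3 -m handwheel '[{"translation":[0,0,0],"roll":0},{"translation":[0,0,0],"roll":0},{"translation":[0,0,0],"roll":0},{"translation":[0,0,0],"roll":0},{"translation":[0,0,0],"roll":0},{"translation":[0,0,0],"roll":0},{"translation":[0,0,0],"roll":0},{"translation":[0,0,0],"roll":0}]' -1 50
python3 g.py r -120 -70 40
```

```text
t: 7.18
ee_pos: [451.1, 244.2, 17.8]
ee_rot: [-3.135, -0.0, 2.316]
contact_force: [-0.1, 0.4, 0.1]
opening: 87.8
gripper_force: 0.0
t: 8.18
ee_pos: [453.4, 247.1, 20.7]
ee_rot: [3.141, 0.0, 2.319]
contact_force: [0.9, 0.2, 2.3]
opening: 28.0
gripper_force: 49.3
t 8.18 pos [453.4 247.1  20.7] yaw 2.319 open 28.0 rackDL [-293.1  -38.8] F [0.9 0.2 2.3] -> shift [-0.2641 -0.2323 -0.0386] roll 0.346
```

```bash
python3 -m handwheel '[{"translation":[0,0,-0.06],"roll":0},{"translation":[-0.08,-0.08,-0.06],"roll":0.12},{"translation":[-0.16,-0.16,-0.06],"roll":0.24},{"translation":[-0.264,-0.232,-0.039],"roll":0.346},{"translation":[-0.264,-0.232,-0.039],"roll":0.346},{"translation":[-0.264,-0.232,-0.039],"roll":0.346}]'
python3 - <<'E'
from g import *
go(*world(-40,-71),34,A+np.pi/2)
for n in ("scene","wrist"):
    im,W=pts(n); np.savez("t_"+n,im=im,W=W); q=W[...,0]*S-W[...,1]*C-143.5; l=W[...,0]*C+W[...,1]*S-533
    if n=="wrist": save("t_w.png",im)
    for z0 in range(8,95,10):
        k=(abs(W[...,2]-z0-4)<5)&(abs(l+70)<40)&(q<-20)&(q>-115); print(n,z0,k.sum(),np.percentile(l[k],[3,97]).round(1) if k.sum()>5 else "",np.percentile(q[k],[3,97]).round(1) if k.sum()>5 else "")
E
```

```text
t: 8.93
ee_pos: [457.6, 71.4, 39.8]
ee_rot: [-3.141, -0.0, 1.776]
contact_force: [-0.2, 0.7, -1.5]
opening: 27.8
gripper_force: 49.5
t 8.93 pos [457.6  71.4  39.8] yaw 1.776 open 27.8 rackDL [-120.2  -70.4] F [-0.2  0.7 -1.5] -> shift [-0.1604 -0.0011  0.0116] roll -0.0
scene 8 0  
scene 18 0  
scene 28 0  
scene 38 1  
scene 48 4  
scene 58 0  
scene 68 3  
scene 78 22 [-82.  -64.2] [-108.4  -94.8]
scene 88 1  
wrist 8 0  
wrist 18 0  
wrist 28 0  
wrist 38 0  
wrist 48 0  
wrist 58 1  
wrist 68 350 [-82.3 -57.8] [-84.8 -76. ]
wrist 78 1067 [-83.8 -57.1] [-114.8  -85.4]
wrist 88 6 [-84.3 -56.3] [-114.8 -113.8]
```

View pics/t_w.png

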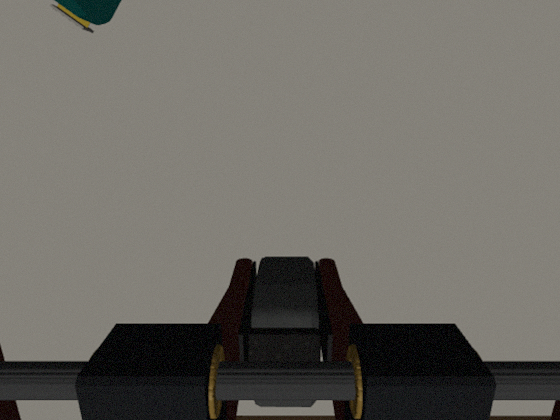

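```bash
python3 -m handwheel '[{"translation":[-0.08,-0.001,0],"roll":0},{"translation":[-0.1,-0.001,0.012],"roll":0},{"translation":[-0.114,-0.001,0.012],"roll":0},{"translation":[-0.126,-0.001,0.012],"roll":0},{"translation":[-0.138,-0.001,0.012],"roll":0},{"translation":[-0.15,-0.001,0.012],"roll":0},{"translation":[-0.162,-0.001,0.012],"roll":0},{"translation":[-0.174,-0.001,0.012],"roll":0},{"translation":[-0.174,-0.001,0.012],"roll":0}]'
cat > d.py <<'E'
from g import *
for n in ("scene","side"):
    im,W=pts(n); np.savez("d_"+n,im=im,W=W); q=W[...,0]*S-W[...,1]*C-143.5; l=W[...,0]*C+W[...,1]*S-533
    print(n,end=" ")
    for z0 in range(68,112,10):
        k=(abs(W[...,2]-z0-4)<5)&(abs(l+71)<22)&(q>-5)&(q<100); print(z0,k.sum(),np.percentile(l[k],[3,97]).round(1) if k.sum()>5 else "",np.percentile(q[k],[5,50]).round(1) if k.sum()>5 else "",end="; ")
    k=(W[...,2]>18)&(W[...,2]<43)&(l>-20)&(l<140)&(q>-40)&(q<65); print("\npot L,D",np.percentile(l[k],[3,97]).round(1),np.percentile(q[k],[3]).round(1))
go(*world(-60,0),150,A+np.pi/2)
E
python3 d.py
```

```text
t: 10.15
ee_pos: [475.2, -14.7, 34.1]
ee_rot: [3.141, 0.0, 1.774]
contact_force: [0.5, -1.3, -2.1]
opening: 27.9
gripper_force: 49.5
scene 68 17 [-82.4 -65.7] [-4.8 -2.8]; 78 0  ; 88 0  ; 98 0  ; 108 0  ; 
pot L,D [33.8 90.8] [9.3]
side 68 18 [-87.  -71.4] [25.4 32. ]; 78 3  ; 88 10 [-82.2 -74.2] [36.5 38. ]; 98 1  ; 108 0  ; 
pot L,D [30.9 89.5] [5.9]
t 10.25 pos [475.1 -14.1  34. ] yaw 1.775 open 27.8 rackDL [-33.  -70.7] F [ 0.5  0.5 -3. ] -> shift [ 0.0542  0.1414 -0.2319] roll -0.0
```

```bash
python3 -m handwheel '[{"translation":[0.08,0,0],"roll":0},{"translation":[0.08,0.08,0],"roll":0},{"translation":[0.08,0.157,0],"roll":0},{"translation":[0.08,0.157,0],"roll":0},{"translation":[0.02,0.157,0],"roll":0},{"translation":[-0.03,0.157,0],"roll":0},{"translation":[-0.044,0.157,0],"roll":0},{"translation":[-0.044,0.157,0],"roll":0}]'
python3 d.py
```

```text
t: 11.25
ee_pos: [555.8, -19.5, 33.9]
ee_rot: [-3.141, -0.001, 1.775]
contact_force: [-0.0, 0.4, -1.6]
opening: 28.4
gripper_force: 49.5
scene 68 2  ; 78 3  ; 88 0  ; 98 0  ; 108 0  ; 
pot L,D [-7.2 90.5] [-22.6]
side 68 37 [-86.  -58.8] [24.2 31.1]; 78 20 [-77.4 -62.2] [29.5 32.4]; 88 4  ; 98 5  ; 108 0  ; 
pot L,D [-10.2  87.3] [-24.9]
t 11.35 pos [556.  -18.3  33.9] yaw 1.776 open 27.9 rackDL [-12.4   7.6] F [-0.6  0.2 -2.1] -> shift [ 0.0953 -0.0151 -0.2321] roll 0.0
```

```bash
python3 -m handwheel '[{"translation":[0,0.015,0],"roll":0},{"translation":[0.002,0.03,0],"roll":0},{"translation":[0.006,0.045,0],"roll":0},{"translation":[0.010,0.06,0],"roll":0},{"translation":[0.014,0.075,0],"roll":0},{"translation":[0.018,0.09,0],"roll":0},{"translation":[0.022,0.105,0],"roll":0},{"translation":[0.022,0.105,0],"roll":0}]'
cat > p.py <<'E'
from g import *
im,W=pts("scene"); np.savez("p_scene",im=im,W=W); save("p.png",im[140:240,180:350])
q=W[...,0]*S-W[...,1]*C-143.5; l=W[...,0]*C+W[...,1]*S-533; h=cv2.cvtColor(im,cv2.COLOR_RGB2HSV)
s=env.get_state(); L0=rack(s["ee_pos"])[1]
k=(W[...,2]>14)&(W[...,2]<48)&(l>L0+18)&(l<300)&(q>-60)&(q<72)
print("pot L",np.percentile(l[k],[2,98]).round(1),"D",np.percentile(q[k],[2,98]).round(1),"z",np.percentile(W[...,2][k],97).round(1))
t=k&(W[...,2]>(42 if np.percentile(W[...,2][k],97)>41 else 30)); c,r=cv2.minEnclosingCircle(np.c_[q[t],l[t]].astype(np.float32)); print("top circle D,L",np.round(c,1),round(r,1),t.sum())
go(*world(-60,0),150,A+np.pi/2)
E
python3 p.py
```

```text
t: 12.35
ee_pos: [606.2, 2.3, 34.0]
ee_rot: [3.141, 0.0, 1.776]
contact_force: [0.1, -0.2, -2.1]
opening: 28.0
gripper_force: 49.5
pot L [ 83.1 133.2] D [-33.8  67. ] z 45.9
top circle D,L [ 15.7 100. ] 53.4 53
t 12.4 pos [605.8   1.9  34. ] yaw 1.776 open 27.9 rackDL [-22.   60.5] F [-0.6 -0.1 -1.3] -> shift [ 0.0759 -0.1211 -0.232 ] roll -0.0
```

```bash
cat > p.py <<'E'
from g import *
from scipy.optimize import least_squares
def pot(lo=36,hi=48,name=("scene","side"),Lm=18,Dm=-8,Dx=75):
    L0=rack(env.get_state()["ee_pos"])[1]
    for n in name:
        im,W=pts(n); q=W[...,0]*S-W[...,1]*C-143.5; l=W[...,0]*C+W[...,1]*S-533
        k=(W[...,2]>lo)&(W[...,2]<hi)&(l>L0+Lm)&(l<260)&(q>Dm)&(q<Dx)
        if k.sum()<15: print(n,"few",k.sum()); continue
        P=np.c_[q[k],l[k]]
        # silhouette facing out: smallest D per L bin, circle of r 31
        e=np.array([[P[abs(P[:,1]-b)<2.5,0].min(),b] for b in np.arange(P[:,1].min()+2,P[:,1].max()-2,4) if (abs(P[:,1]-b)<2.5).sum()>1])
        f=least_squares(lambda c:np.hypot(*(e-c).T)-31,[P[:,0].min()+31,P[:,1].mean()],loss="soft_l1")
        print(n,k.sum(),"L",np.percentile(P[:,1],[2,98]).round(1),"D",np.percentile(P[:,0],[2,98]).round(1),"fit D,L",f.x.round(1),"res",round(float(np.sqrt(np.mean(f.fun**2))),1))
    go(*world(-60,0),150,A+np.pi/2)
if __name__=="__main__": pot()
E
python3 p.py
```

```text
scene 67 L [105.5 128.5] D [ 9.9 65.4] fit D,L [37.1 99.1] res 1.7
side 186 L [ 83.7 148.4] D [ 8.8 68.4] fit D,L [ 38.7 104.1] res 5.6
t 12.5 pos [605.4   1.6  34. ] yaw 1.775 open 28.0 rackDL [-21.8  60.1] F [-0.2 -0.1 -1. ] -> shift [ 0.0763 -0.1202 -0.232 ] roll -0.0
```

```bash
python3 -m handwheel '[{"translation":[0,-0.01,0],"roll":0},{"translation":[-0.02,-0.01,0],"roll":0},{"translation":[-0.02,-0.01,0],"roll":0},{"translation":[-0.02,0.01,0],"roll":0},{"translation":[-0.02,0.025,0],"roll":0},{"translation":[-0.018,0.04,0],"roll":0},{"translation":[-0.014,0.052,0],"roll":0},{"translation":[-0.008,0.064,0],"roll":0},{"translation":[-0.002,0.076,0],"roll":0},{"translation":[0.002,0.088,0],"roll":0},{"translation":[0.002,0.088,0],"roll":0}]'
python3 p.py
```

```text
t: 13.88
ee_pos: [644.4, 13.8, 32.4]
ee_rot: [-3.133, -0.004, 1.775]
contact_force: [-11.0, 3.5, 0.5]
opening: 27.8
gripper_force: 50.7
scene few 9
side 91 L [124.6 150.6] D [ 5.7 63.2] fit D,L [ 34.  118.6] res 1.2
t 13.97 pos [644.4  13.8  32.4] yaw 1.776 open 28.0 rackDL [-25.8 100.7] F [-10.6   3.4   0.1] -> shift [ 0.0684 -0.2015 -0.2352] roll -0.0
```

Run:
```python
from h import *
a,_=pts("scene"); b,_=pts("side")
save("j.png",np.hstack([cv2.resize(a[120:220,190:290],(400,400),interpolation=2),cv2.resize(b[170:250,205:285],(400,400),interpolation=2)]))
```

```text
(no output)
```

View pics/j.png

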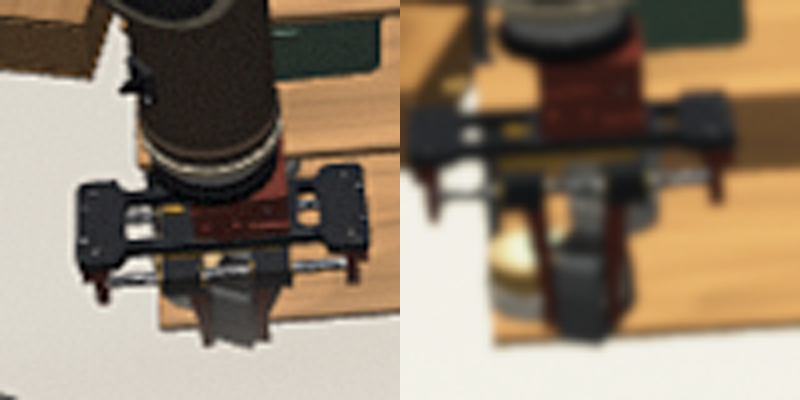

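```bash
python3 -m handwheel '[{"translation":[0.01,-0.006,0],"roll":0},{"translation":[0.04,-0.006,0],"roll":0},{"translation":[0.1,-0.006,0],"roll":0},{"translation":[0.16,-0.006,0],"roll":0},{"translation":[0.2,-0.006,0],"roll":0},{"translation":[0.2,-0.006,0],"roll":0}]'
python3 - <<'E'
from p import *
pot(36,48,("scene","side"),-60,-40,75)
im,W=pts("wrist");L0=rack(env.get_state()["ee_pos"]); q=W[...,0]*S-W[...,1]*C-143.5-L0[0]; l=W[...,0]*C+W[...,1]*S-533-L0[1]
k=(abs(l)<12)&(q<70)&(q>-15)&(W[...,2]>25)
for a in range(-12,66,6):
    j=k&(abs(q-a)<3)
    if j.sum()>5: print(a,j.sum(),np.median(W[...,2][j]).round(1),np.percentile(l[j],[5,95]).round(1))
im,W=pts("side"); q=W[...,0]*S-W[...,1]*C-143.5-L0[0]; l=W[...,0]*C+W[...,1]*S-533-L0[1]
for z0 in range(0,70,8):
    j=(abs(l)<30)&(abs(q)<70)&(abs(W[...,2]-z0-4)<4)
    if j.sum()>5: print("side z",z0,j.sum(),np.percentile(q[j],[5,95]).round(1),np.percentile(l[j],[5,95]).round(1))
E
```

```text
t: 14.82
ee_pos: [625.2, 111.7, 34.1]
ee_rot: [3.141, -0.001, 1.779]
contact_force: [-0.5, -0.2, -1.6]
opening: 27.7
gripper_force: 47.5
scene few 0
side 50 L [ 92.2 150.6] D [ 6.2 59.1] fit D,L [ 38.8 119.8] res 3.0
t 14.93 pos [625.6 108.1  34.2] yaw 1.775 open 27.8 rackDL [-122.   101.5] F [ 0.7 -0.1 -1. ] -> shift [-0.1241 -0.203  -0.2316] roll -0.0
0 1824 49.7 [-11.   4.]
6 2154 64.4 [-10.2  10.9]
12 920 75.2 [-10.   11.4]
30 15 75.7 [1.7 4.8]
36 278 73.4 [-11.    1.1]
42 145 71.7 [-11.4   0.2]
48 70 68.2 [-11.4  -4.9]
side z 0 253 [-66.2  36.6] [-27.5  26.5]
side z 16 30 [-4.1 31.2] [-27.7  10.2]
side z 24 30 [-4.2 21.7] [-22.6   9.8]
side z 32 39 [-13.8  29.5] [-28.2  16.5]
side z 40 51 [-12.9   6.9] [-23.6  17.4]
side z 48 41 [-14.9   9.3] [-23.8  15.8]
side z 56 54 [-15.3   7.6] [-21.5  18. ]
side z 64 53 [-13.6  12.3] [-22.6  18.6]
```

```bash
python3 -m handwheel '[{"translation":[0.1,0,0],"roll":0},{"translation":[0.1,0,0.01],"roll":0},{"translation":[0.1,0,0.018],"roll":0},{"translation":[0.1,0,0.018],"roll":0}]'
python3 -m handwheel '[{"translation":[0,0,0.006],"roll":0},{"translation":[0,0,0.012],"roll":0},{"translation":[0,0,0.012],"roll":0}]'
```

```text
t: 15.52
ee_pos: [615.3, 155.9, 24.7]
ee_rot: [-3.141, 0.001, 1.773]
contact_force: [-0.5, 0.4, -1.4]
opening: 27.4
gripper_force: 47.5
t: 15.9
ee_pos: [615.7, 157.1, 21.6]
ee_rot: [3.141, -0.001, 1.774]
contact_force: [-7.8, -1.3, 20.7]
opening: 27.7
gripper_force: 47.8
```

```bash
python3 -m handwheel '[{"translation":[0,0,0],"roll":0},{"translation":[0,0,0],"roll":0},{"translation":[0,0,0],"roll":0},{"translation":[0,0,0],"roll":0},{"translation":[0,0,0],"roll":0},{"translation":[0.02,0,-0.12],"roll":0},{"translation":[0.06,0,-0.24],"roll":0},{"translation":[0.06,0,-0.28],"roll":0},{"translation":[0.06,0,-0.28],"roll":0}]' 1
cat > tp.py <<'E'
from g import *
def tape(x0,y0,n="wrist",R=60):
    im,W=pts(n); np.savez("tp",im=im,W=W)
    k=(W[...,2]>6)&(W[...,2]<75)&(np.hypot(W[...,0]-x0,W[...,1]-y0)<R)
    for lo,hi in ((6,72),(20,50),(58,72),(61,68)):
        j=k&(W[...,2]>lo)&(W[...,2]<hi)
        if j.sum()>20: r=cv2.minAreaRect(W[j][:,:2].astype(np.float32)); print(lo,j.sum(),np.round(r[0],1),np.round(r[1],1),round(r[2],1),cv2.boxPoints(r).round().tolist(),"zmax",np.percentile(W[j][:,2],98).round(1))
    go(x0,y0,150,A+np.pi/2)
if __name__=="__main__": tape(float(sys.argv[1]),float(sys.argv[2]))
E
python3 tp.py 621 128
```

```text
t: 17.02
ee_pos: [609.9, 187.9, 160.9]
ee_rot: [3.138, -0.001, 1.776]
contact_force: [-0.5, 0.7, -0.9]
opening: 87.9
gripper_force: 0.0
6 2836 [609.7 127.7] [57.8 30.1] 77.2 [[589.0, 103.0], [618.0, 96.0], [631.0, 153.0], [601.0, 159.0]] zmax 62.6
20 784 [609.2 128.8] [56.3 28.6] 74.6 [[588.0, 106.0], [616.0, 98.0], [630.0, 152.0], [603.0, 160.0]] zmax 49.7
58 1350 [610.1 133.2] [35.1 28.4] 77.3 [[592.0, 119.0], [620.0, 113.0], [628.0, 147.0], [600.0, 153.0]] zmax 62.9
61 694 [611.4 138.4] [23.8 27.7] 77.6 [[595.0, 130.0], [622.0, 124.0], [627.0, 147.0], [600.0, 153.0]] zmax 63.0
t 17.07 pos [609.  187.3 159.1] yaw 1.775 open 88.2 rackDL [-203.   101.4] F [-0.1  1.  -0.2] -> shift [-0.1211 -0.0006  0.0182] roll -0.0
```

```bash
python3 g.py w 614 147.2 90 1.349
python3 -m handwheel '[{"translation":[-0.04,0,0.06],"roll":0.1},{"translation":[-0.08,0.01,0.12],"roll":0.2},{"translation":[-0.08,0.01,0.14],"roll":0.271},{"translation":[-0.08,0.01,0.14],"roll":0.271},{"translation":[-0.08,0.01,0.14],"roll":0.271}]' 1
python3 g.py w 614 147.2 46 1.349
```

```text
t 17.07 pos [609.  187.3 159.1] yaw 1.775 open 88.2 rackDL [-203.   101.4] F [-0.1  1.  -0.2] -> shift [-0.0807 -0.0065  0.1382] roll 0.271
t: 17.7
ee_pos: [621.7, 149.2, 88.5]
ee_rot: [-3.141, 0.001, 1.352]
contact_force: [0.3, -0.2, 0.2]
opening: 87.7
gripper_force: 0.0
t 17.7 pos [621.7 149.2  88.5] yaw 1.352 open 87.7 rackDL [-163.  106.] F [ 0.3 -0.2  0.2] -> shift [-0.0072 -0.0141  0.085 ] roll 0.002
```

```bash
python3 -m handwheel '[{"translation":[-0.007,-0.014,0],"roll":0},{"translation":[-0.007,-0.014,0.06],"roll":0},{"translation":[-0.007,-0.014,0.085],"roll":0},{"translation":[-0.007,-0.014,0.085],"roll":0},{"translation":[-0.007,-0.014,0.085],"roll":0}]' 1
python3 -m handwheel '[{"translation":[0,0,0],"roll":0},{"translation":[0,0,0],"roll":0},{"translation":[0,0,0],"roll":0},{"translation":[0,0,0],"roll":0},{"translation":[0,0,0],"roll":0},{"translation":[0,0,0],"roll":0},{"translation":[0,0,0],"roll":0},{"translation":[0,0,0],"roll":0}]' -1 60
python3 -c "
from g import *
go(*world(-75,45),67,2.125)"
```

```text
t: 18.32
ee_pos: [614.9, 147.3, 47.4]
ee_rot: [3.141, -0.001, 1.35]
contact_force: [-0.1, -0.3, -0.2]
opening: 87.9
gripper_force: 0.0
t: 19.32
ee_pos: [614.4, 147.3, 46.5]
ee_rot: [3.142, -0.0, 1.35]
contact_force: [0.7, 0.2, 0.3]
opening: 27.0
gripper_force: 59.7
t 19.32 pos [614.4 147.3  46.5] yaw 1.35 open 27.0 rackDL [-162.7   98.6] F [0.7 0.2 0.3] -> shift [-0.204  -0.0251 -0.041 ] roll -0.494
```

```bash
python3 -m handwheel '[{"translation":[0,0,-0.042],"roll":0},{"translation":[0,0,-0.042],"roll":-0.118},{"translation":[-0.02,-0.01,-0.042],"roll":-0.236},{"translation":[-0.07,-0.02,-0.042],"roll":-0.354},{"translation":[-0.14,-0.025,-0.042],"roll":-0.494},{"translation":[-0.204,-0.025,-0.042],"roll":-0.494},{"translation":[-0.204,-0.025,-0.042],"roll":-0.494},{"translation":[-0.204,-0.025,-0.042],"roll":-0.494}]'
python3 - <<'E'
from g import *
s=env.get_state();p=s["ee_pos"];yw=s["ee_rot"][2]; im,W=pts("wrist")
dx,dy=W[...,0]-p[0],W[...,1]-p[1]; f=-(dx*np.cos(yw)+dy*np.sin(yw)); l=dx*np.sin(yw)-dy*np.cos(yw)
for a in range(-12,60,6):
    j=(abs(f-a)<3)&(abs(l)<20)&(W[...,2]>25)&(W[...,2]<95)
    if j.sum()>8: print(a,j.sum(),np.percentile(W[...,2][j],[50,95]).round(1),np.percentile(l[j],[4,96]).round(1))
go(*world(9,40),68,2.125)
E
```

```text
t: 20.32
ee_pos: [580.4, 51.2, 68.5]
ee_rot: [3.14, 0.0, 2.125]
contact_force: [0.2, 0.3, -1.7]
opening: 27.0
gripper_force: 59.7
-12 2000 [58.7 91.9] [-18.7  18.6]
-6 2009 [71.4 85.2] [-13.2  13.5]
0 1110 [84.7 87. ] [-13.4  13.4]
6 763 [85.  88.2] [-13.6  13.3]
12 726 [85.  86.2] [-12.9  12.2]
18 476 [84.8 86.1] [-13.4  11.9]
24 607 [82.2 83.4] [-12.9  12.2]
30 375 [81.1 82.6] [-12.5  12.4]
36 287 [77.1 79.2] [-12.1  12.4]
42 67 [74.2 75.6] [-11.   12.4]
t 20.38 pos [580.3  51.8  68.2] yaw 2.126 open 27.3 rackDL [-76.1  45.7] F [ 0.6 -0.4 -1.2] -> shift [-0.1559 -0.0692  0.0004] roll 0.001
```

```bash
python3 -c "
from g import *
go(*world(-30,48),68,2.125)
go(*world(9,48),68,2.125)
go(*world(2.5,68),68,2.125)"
```

```text
t 20.38 pos [580.3  51.8  68.2] yaw 2.126 open 27.3 rackDL [-76.1  45.7] F [ 0.6 -0.4 -1.2] -> shift [-0.0881 -0.0273  0.0004] roll 0.001
t 20.38 pos [580.3  51.8  68.2] yaw 2.126 open 27.3 rackDL [-76.1  45.7] F [ 0.6 -0.4 -1.2] -> shift [-0.1614 -0.0541  0.0004] roll 0.001
t 20.38 pos [580.3  51.8  68.2] yaw 2.126 open 27.3 rackDL [-76.1  45.7] F [ 0.6 -0.4 -1.2] -> shift [-0.1629 -0.0121  0.0004] roll 0.001
```

```bash
python3 -m handwheel '[{"translation":[-0.07,-0.027,0],"roll":0},{"translation":[-0.12,-0.04,0],"roll":0},{"translation":[-0.15,-0.054,0],"roll":0},{"translation":[-0.1614,-0.054,0],"roll":0},{"translation":[-0.1614,-0.054,0],"roll":0}]'
python3 -m handwheel '[{"translation":[0,0.012,0],"roll":0},{"translation":[0,0.024,0],"roll":0},{"translation":[0,0.036,0],"roll":0},{"translation":[0,0.048,0],"roll":0},{"translation":[0,0.06,0],"roll":0},{"translation":[0,0.06,0],"roll":0}]'
python3 -c "
from p import *
pot(36,48,('scene','side'),0,-20,75)"
```

```text
t: 21.0
ee_pos: [599.4, -31.2, 67.4]
ee_rot: [3.142, -0.001, 2.126]
contact_force: [-0.3, -0.2, -1.4]
opening: 27.0
gripper_force: 59.7
t: 21.75
ee_pos: [617.1, -17.8, 65.3]
ee_rot: [-3.127, -0.008, 2.123]
contact_force: [-19.2, -3.7, 7.3]
opening: 27.0
gripper_force: 60.3
scene 248 L [ 71.5 155.2] D [-11.1  62.2] fit D,L [ 36.8 124.9] res 17.5
side 249 L [ 71.3 150.6] D [-12.5  66.4] fit D,L [ 34.2 120.6] res 14.8
t 21.85 pos [617.2 -17.8  65.4] yaw 2.123 open 26.9 rackDL [-0.4 67.6] F [-18.8  -2.8   6.8] -> shift [ 0.1581 -0.0866 -0.1693] roll 0.221
```

```bash
python3 -m handwheel '[{"translation":[0.008,0.003,0],"roll":0},{"translation":[0.016,0.008,0],"roll":0},{"translation":[0.024,0.013,0],"roll":0},{"translation":[0.032,0.018,0],"roll":0},{"translation":[0.032,0.018,0],"roll":0}]'
python3 - <<'E'
from g import *
s=env.get_state(); go(0,0,0,0); d=rack(s["ee_pos"])
for n in ("side","scene"):
    im,W=pts(n); np.savez("k_"+n,im=im,W=W); q=W[...,0]*S-W[...,1]*C-143.5; l=W[...,0]*C+W[...,1]*S-533
    for lo,hi in ((16,36),(37,48)):
        for b in range(80,200,8):
            k=(W[...,2]>lo)&(W[...,2]<hi)&(abs(l-b)<4)&(q>-45)&(q<75)
            if k.sum()>1: print(n,lo,b,k.sum(),np.percentile(q[k],[5,95]).round(0),end=" | ")
        print()
E
```

```text
t: 22.48
ee_pos: [624.4, 2.7, 67.5]
ee_rot: [3.141, -0.0, 2.127]
contact_force: [-1.7, 1.0, -1.6]
opening: 26.8
gripper_force: 59.5
t 22.48 pos [624.4   2.7  67.5] yaw 2.127 open 26.8 rackDL [-19.1  78.9] F [-1.7  1.  -1.6] -> shift [ 0.6544 -1.0637  0.1351] roll 1.354
side 16 80 10 [-35. -27.] | side 16 88 9 [-37. -23.] | side 16 96 13 [-25.  -1.] | side 16 104 15 [-5. 23.] | side 16 112 16 [ 6. 20.] | side 16 120 20 [0. 9.] | side 16 128 17 [-1.  7.] | side 16 136 14 [-5.  6.] | side 16 144 17 [-2.  5.] | side 16 152 19 [ 2. 10.] | side 16 160 16 [ 9. 19.] | side 16 168 3 [24. 28.] | 
side 37 80 11 [-32. -25.] | side 37 88 11 [-33. -22.] | side 37 96 10 [-18.   2.] | side 37 104 12 [ 7. 31.] | side 37 112 23 [ 7. 47.] | side 37 120 26 [ 1. 55.] | side 37 128 30 [-0. 53.] | side 37 136 33 [-2. 59.] | side 37 144 34 [-0. 59.] | side 37 152 24 [ 2. 60.] | side 37 160 24 [ 8. 44.] | side 37 168 4 [21. 32.] | 
scene 16 80 9 [-31. -27.] | scene 16 88 8 [-32. -29.] | scene 16 96 10 [-29. -12.] | scene 16 104 8 [-7.  9.] | scene 16 112 14 [12. 23.] | scene 16 120 16 [ 3. 12.] | scene 16 128 16 [0. 6.] | scene 16 136 13 [-1.  3.] | scene 16 144 15 [-2.  3.] | scene 16 152 12 [1. 6.] | scene 16 160 12 [ 6. 12.] | scene 16 168 6 [15. 21.] | 
scene 37 80 6 [-30. -27.] | scene 37 88 8 [-33. -29.] | scene 37 96 6 [-29. -14.] | scene 37 104 4 [-2. 16.] | scene 37 112 13 [13. 29.] | scene 37 120 28 [ 6. 37.] | scene 37 128 38 [ 2. 51.] | scene 37 136 34 [-1. 47.] | scene 37 144 19 [ 1. 33.] | scene 37 152 8 [1. 7.] | scene 37 160 14 [ 9. 24.] | scene 37 168 11 [18. 35.] |
```

```bash
python3 -m handwheel '[{"translation":[0,-0.02,0],"roll":0},{"translation":[-0.034,-0.025,0],"roll":0},{"translation":[-0.034,-0.025,0],"roll":0},{"translation":[-0.034,0,0],"roll":0},{"translation":[-0.032,0.015,0],"roll":0},{"translation":[-0.028,0.03,0],"roll":0},{"translation":[-0.022,0.042,0],"roll":0},{"translation":[-0.014,0.054,0],"roll":0},{"translation":[-0.008,0.066,0],"roll":0},{"translation":[-0.008,0.066,0],"roll":0}]'
cat > k.py <<'E'
from g import *
s=env.get_state(); go(0,0,0,0)
for n in ("side","scene"):
    im,W=pts(n); q=W[...,0]*S-W[...,1]*C-143.5; l=W[...,0]*C+W[...,1]*S-533; print(n,end=" ")
    for b in range(96,290,8):
        k=(W[...,2]>12)&(W[...,2]<50)&(abs(l-b)<4)&(q>-60)&(q<75)
        if k.sum()>1: print(b,k.sum(),np.percentile(q[k],[5,95]).round(0),round(float(np.percentile(W[...,2][k],95))),end="| ")
    print()
E
python3 k.py
```

```text
t: 23.82
ee_pos: [654.5, 16.8, 67.5]
ee_rot: [3.141, -0.0, 2.127]
contact_force: [0.0, -0.3, -2.9]
opening: 27.1
gripper_force: 59.5
t 23.82 pos [654.5  16.8  67.5] yaw 2.127 open 27.1 rackDL [-26.7 111.3] F [ 0.  -0.3 -2.9] -> shift [ 0.6623 -1.1297  0.1351] roll 1.354
side 96 9 [-37.   0.] 47| 104 26 [-38. -29.] 49| 112 24 [-41. -33.] 49| 120 26 [-41. -32.] 49| 128 24 [-31.  -5.] 46| 136 19 [-5. 11.] 47| 144 57 [-3. 62.] 47| 152 53 [-12.  61.] 47| 160 55 [-15.  37.] 45| 168 53 [-16.  39.] 44| 176 50 [-17.  36.] 43| 184 40 [-15.  40.] 40| 192 40 [-10.  32.] 40| 200 17 [-2. 27.] 35| 
scene 96 7 [-32.   7.] 47| 104 20 [-35. -26.] 48| 112 18 [-38. -34.] 47| 120 17 [-40. -36.] 48| 128 14 [-37. -20.] 46| 136 8 [-14.   7.] 40| 144 31 [-0. 20.] 40| 152 49 [-8. 18.] 47| 160 57 [-12.  37.] 46| 168 60 [-14.  40.] 44| 176 49 [-15.  28.] 42| 184 36 [-13.  17.] 41| 192 27 [-10.   7.] 38| 200 27 [-3. 21.] 36| 208 6 [ 9. 24.] 34|
```

```bash
python3 -m handwheel '[{"translation":[-0.007,0.019,0],"roll":0},{"translation":[-0.014,0.038,0],"roll":0},{"translation":[-0.021,0.057,0],"roll":0},{"translation":[-0.028,0.076,0],"roll":0},{"translation":[-0.035,0.095,0],"roll":0},{"translation":[-0.041,0.113,0],"roll":0},{"translation":[-0.041,0.113,0],"roll":0}]'
python3 k.py
```

```text
t: 24.8
ee_pos: [713.8, 28.5, 67.4]
ee_rot: [3.141, 0.0, 2.126]
contact_force: [0.4, 1.0, -2.8]
opening: 26.9
gripper_force: 59.5
t 24.8 pos [713.8  28.5  67.4] yaw 2.126 open 26.9 rackDL [-26.1 171.7] F [ 0.4  1.  -2.8] -> shift [ 0.7041 -1.2432  0.1348] roll 1.354
side 96 4 [-0. 54.] 14| 104 4 [24. 71.] 13| 112 5 [ 5. 45.] 13| 120 7 [ 2. 66.] 14| 128 3 [14. 37.] 12| 136 3 [ 1. 59.] 14| 144 20 [30. 65.] 44| 152 3 [59. 64.] 16| 160 25 [-37. -30.] 47| 168 24 [-38. -32.] 49| 176 24 [-42. -33.] 49| 184 21 [-40. -20.] 50| 192 18 [-24.  -2.] 47| 200 23 [ 2. 27.] 45| 208 34 [-5. 31.] 35| 216 44 [-8. 37.] 37| 224 46 [-12.  41.] 37| 232 49 [-13.  42.] 36| 240 36 [-9. 41.] 36| 248 19 [ 0. 43.] 38| 256 9 [16. 32.] 36| 
scene 96 3 [ 0. 65.] 13| 104 2 [40. 62.] 12| 112 2 [18. 38.] 14| 128 6 [15. 64.] 15| 136 3 [18. 30.] 12| 144 4 [15. 62.] 14| 152 4 [13. 60.] 16| 160 11 [-33. -29.] 46| 168 18 [-35. -31.] 49| 176 18 [-38. -32.] 47| 184 15 [-40. -34.] 46| 192 5 [-27. -18.] 40| 208 35 [ 1. 21.] 35| 216 43 [-6. 22.] 35| 224 52 [-9. 30.] 36| 232 57 [-11.  46.] 36| 240 54 [-11.  45.] 36| 248 43 [-8. 37.] 37| 256 19 [-3. 33.] 36| 264 8 [ 4. 15.] 33|
```

```bash
python3 g.py r -90 -75 200
python3 -m handwheel '[{"translation":[0.06,-0.03,0],"roll":0},{"translation":[0.12,-0.08,-0.1],"roll":0},{"translation":[0.2,-0.18,-0.2],"roll":0.05},{"translation":[0.26,-0.28,-0.26],"roll":0.1},{"translation":[0.28,-0.4,-0.266],"roll":0.2},{"translation":[0.289,-0.42,-0.266],"roll":0.223},{"translation":[0.289,-0.42,-0.266],"roll":0.223}]'
python3 g.py r -90 -75 200
```

```text
t 24.9 pos [713.   28.1  67.4] yaw 2.126 open 26.9 rackDL [-25.9 170.8] F [ 0.1 -0.6 -1.6] -> shift [ 0.289  -0.4179 -0.2652] roll 0.223
t: 25.78
ee_pos: [456.8, 39.9, 201.4]
ee_rot: [3.14, -0.002, 1.775]
contact_force: [0.2, 0.4, -1.3]
opening: 27.1
gripper_force: 59.5
t 25.77 pos [456.8  39.9 201.4] yaw 1.775 open 27.1 rackDL [-89.6 -77.7] F [ 0.2  0.4 -1.3] -> shift [0.0008 0.0054 0.0029] roll -0.001
```

```bash
python3 -m handwheel '[{"translation":[-0.1,0.005,0.006],"roll":0},{"translation":[-0.18,0.005,0.01],"roll":0},{"translation":[-0.22,0.005,0.012],"roll":0},{"translation":[-0.25,0.005,0.012],"roll":0},{"translation":[-0.268,0.005,0.012],"roll":0},{"translation":[-0.268,0.005,0.012],"roll":0},{"translation":[-0.268,0.005,0.012],"roll":0}]'
python3 g.py r 45 -75 189
```

```text
t: 26.65
ee_pos: [488.1, -89.4, 194.5]
ee_rot: [-3.142, -0.0, 1.776]
contact_force: [-0.7, -0.5, -2.6]
opening: 27.0
gripper_force: 59.5
t 26.65 pos [488.1 -89.4 194.5] yaw 1.776 open 27.0 rackDL [ 43.4 -73.3] F [-0.7 -0.5 -2.6] -> shift [-0.0031 -0.0034  0.011 ] roll 0.0
```

```bash
python3 -m handwheel '[{"translation":[0,0,0.006],"roll":0},{"translation":[0,0,0.009],"roll":0},{"translation":[0,0,0.011],"roll":0},{"translation":[0,0,0.012],"roll":0},{"translation":[0,0,0.012],"roll":0}]'
```

```text
t: 27.28
ee_pos: [488.1, -90.3, 188.6]
ee_rot: [3.142, -0.0, 1.775]
contact_force: [1.1, 0.6, -1.7]
opening: 26.8
gripper_force: 59.5
```

```bash
python3 -m handwheel '[{"translation":[0,0,0.003],"roll":0},{"translation":[0,0,0.005],"roll":0},{"translation":[0,0,0.005],"roll":0}]'
```

```text
t: 27.65
ee_pos: [488.5, -90.4, 188.4]
ee_rot: [3.14, -0.001, 1.775]
contact_force: [-8.0, 1.6, 23.5]
opening: 27.1
gripper_force: 59.7
```

```bash
python3 -m handwheel '[{"translation":[0,0,-0.004],"roll":0},{"translation":[0,0,-0.004],"roll":0},{"translation":[0,0,-0.004],"roll":0},{"translation":[0,0,-0.004],"roll":0},{"translation":[0,0,-0.004],"roll":0},{"translation":[0,0,-0.004],"roll":0},{"translation":[0.06,0,-0.004],"roll":0},{"translation":[0.16,0,-0.004],"roll":0},{"translation":[0.26,0,-0.004],"roll":0},{"translation":[0.3,0.04,-0.004],"roll":0}]' 1
cat > c.py <<'E'
from g import *
for n in ("scene","side"):
    im,W=pts(n); np.savez("c_"+n,im=im,W=W); save("c_%s.png"%n,im); q=W[...,0]*S-W[...,1]*C-143.5; l=W[...,0]*C+W[...,1]*S-533
    k=(W[...,2]>150)&(W[...,2]<212)&(l>-120)&(l<-20)&(q>15)&(q<110)
    if k.sum()>20: print(n,"tape",k.sum(),"D",np.percentile(q[k],[2,98]).round(1),"L",np.percentile(l[k],[2,98]).round(1),"z",np.percentile(W[...,2][k],98).round(1))
    k=(W[...,2]>18)&(W[...,2]<120)&(l>-110)&(l<-30)&(q>-10)&(q<80)
    for z0 in (20,40,60,80,100):
        j=k&(abs(W[...,2]-z0)<8)
        if j.sum()>5: print(n,"drop",z0,j.sum(),"D",np.percentile(q[j],[4]).round(1),"L",np.percentile(l[j],[4,96]).round(1))
    k=(W[...,2]>31)&(W[...,2]<40)&(l>180)&(l<290)&(q>-40)&(q<75); c,r=cv2.minEnclosingCircle(np.c_[W[...,0][k],W[...,1][k]].astype(np.float32)); print(n,"pot",k.sum(),np.round(c,1),round(r,1),rack(c).round(1))
go(*world(19,232),100,A)
E
python3 c.py
```

```text
t: 28.9
ee_pos: [476.0, 63.4, 188.2]
ee_rot: [-3.141, -0.001, 1.779]
contact_force: [0.1, -0.7, -0.2]
opening: 87.7
gripper_force: 0.0
scene drop 20 29 D [27.3] L [-82.7 -53.4]
scene drop 40 51 D [25.5] L [-84.8 -52.7]
scene drop 60 55 D [26.2] L [-83.9 -54.3]
scene drop 80 25 D [31.4] L [-80.2 -59.1]
scene drop 100 12 D [36.1] L [-74.5 -64.9]
scene pot 300 [783.7  -2.4] 31.7 [ 18.4 233.8]
side tape 229 D [30.2 77. ] L [-88.3 -59.9] z 205.7
side drop 20 28 D [23.2] L [-85.8 -57. ]
side drop 40 56 D [23.1] L [-89.6 -56.7]
side drop 60 59 D [23.2] L [-88.1 -57.1]
side drop 80 46 D [27.8] L [-83.6 -62.6]
side drop 100 20 D [33.] L [-77.6 -68. ]
side pot 168 [782.9  -2.9] 33.3 [ 18.7 232.9]
t 29.0 pos [478.2  63.8 188.1] yaw 1.78 open 87.8 rackDL [-108.7  -51.8] F [-0.8 -0.7 -0. ] -> shift [-0.2577  0.5665  0.1763] roll 1.003
```

```bash
python3 -c "
from g import *
go(783.3,-2.6,70,A)"
python3 -m handwheel '[{"translation":[0,0.08,0],"roll":0.11},{"translation":[0,0.17,0],"roll":0.22},{"translation":[0,0.28,0],"roll":0.33},{"translation":[0,0.38,0.02],"roll":0.44},{"translation":[0,0.48,0.05],"roll":0.55},{"translation":[-0.04,0.57,0.08],"roll":0.66},{"translation":[-0.12,0.572,0.12],"roll":0.77},{"translation":[-0.2,0.572,0.17],"roll":0.88},{"translation":[-0.256,0.572,0.23],"roll":1},{"translation":[-0.256,0.572,0.236],"roll":1},{"translation":[-0.256,0.572,0.236],"roll":1}]' 1
python3 -c "
from g import *
go(783.3,-2.6,10,A)"
```

```text
t 29.0 pos [478.2  63.8 188.1] yaw 1.78 open 87.8 rackDL [-108.7  -51.8] F [-0.8 -0.7 -0. ] -> shift [-0.2567  0.5693  0.2363] roll 1.003
t: 30.38
ee_pos: [783.3, -6.2, 70.1]
ee_rot: [-3.141, 0.0, 0.207]
contact_force: [0.3, -0.2, 0.6]
opening: 88.1
gripper_force: 0.0
t 30.38 pos [783.3  -6.2  70.1] yaw 0.207 open 88.1 rackDL [ 22.  232.6] F [ 0.3 -0.2  0.6] -> shift [ 0.0015 -0.0071  0.1202] roll 0.001
```

```bash
python3 -m handwheel '[{"translation":[0.001,-0.006,0.03],"roll":0},{"translation":[0.001,-0.006,0.1],"roll":0},{"translation":[0.001,-0.006,0.12],"roll":0},{"translation":[0.001,-0.006,0.12],"roll":0}]' 1
python3 -m handwheel '[{"translation":[0,0,0],"roll":0},{"translation":[0,0,0],"roll":0},{"translation":[0,0,0],"roll":0},{"translation":[0,0,0],"roll":0},{"translation":[0,0,0],"roll":0}]' -1 20
python3 g.py r -40 90 260
```

```text
t: 30.88
ee_pos: [782.8, -2.7, 9.6]
ee_rot: [-3.141, 0.001, 0.206]
contact_force: [-0.2, -0.2, -0.4]
opening: 87.8
gripper_force: 0.0
t: 31.5
ee_pos: [783.7, -3.7, 10.9]
ee_rot: [3.141, -0.001, 0.205]
contact_force: [-0.7, -0.6, 5.4]
opening: 60.8
gripper_force: 20.0
t 31.5 pos [783.7  -3.7  10.9] yaw 0.205 open 60.8 rackDL [ 19.7 233.5] F [-0.7 -0.6  5.4] -> shift [-0.287  -0.1193 -0.4981] roll -1.0
```

```bash
python3 -m handwheel '[{"translation":[0,-0.02,-0.1],"roll":0},{"translation":[0,-0.06,-0.22],"roll":0},{"translation":[0,-0.1,-0.33],"roll":-0.1},{"translation":[-0.04,-0.12,-0.44],"roll":-0.2},{"translation":[-0.12,-0.12,-0.498],"roll":-0.3},{"translation":[-0.2,-0.12,-0.498],"roll":-0.4},{"translation":[-0.287,-0.12,-0.498],"roll":-0.5},{"translation":[-0.287,-0.12,-0.498],"roll":-0.62},{"translation":[-0.287,-0.12,-0.498],"roll":-0.74},{"translation":[-0.287,-0.12,-0.498],"roll":-0.86},{"translation":[-0.287,-0.12,-0.498],"roll":-1},{"translation":[-0.287,-0.12,-0.498],"roll":-1}]'
python3 -c "
from g import *
go(*world(76,90),247,A+np.pi/2)"
```

```text
t: 33.0
ee_pos: [630.2, 26.0, 258.8]
ee_rot: [-3.141, -0.0, 1.776]
contact_force: [0.6, 0.2, -1.5]
opening: 61.2
gripper_force: 20.0
t 33.0 pos [630.2  26.  258.8] yaw 1.776 open 61.2 rackDL [-40.6  89.3] F [ 0.6  0.2 -1.5] -> shift [-0.2333  0.0014  0.0235] roll -0.0
```

```bash
python3 -m handwheel '[{"translation":[-0.06,0,0.018],"roll":0},{"translation":[-0.12,0,0.018],"roll":0},{"translation":[-0.17,0,0.018],"roll":0},{"translation":[-0.21,0,0.018],"roll":0},{"translation":[-0.233,0,0.018],"roll":0},{"translation":[-0.233,0,0.018],"roll":0},{"translation":[-0.233,0,0.026],"roll":0},{"translation":[-0.233,0,0.032],"roll":0},{"translation":[-0.233,0,0.032],"roll":0}]'
```

```text
t: 34.12
ee_pos: [654.1, -87.2, 242.9]
ee_rot: [-3.142, -0.0, 1.776]
contact_force: [-0.3, -0.1, -0.6]
opening: 60.9
gripper_force: 20.0
```

```bash
python3 g.py r 76 90 242
```

```text
t 34.12 pos [654.1 -87.2 242.9] yaw 1.776 open 60.9 rackDL [75.  89.6] F [-0.3 -0.1 -0.6] -> shift [-0.002   0.0007  0.0018] roll 0.0
```

```bash
python3 -m handwheel '[{"translation":[0,0,0.004],"roll":0},{"translation":[0,0,0.004],"roll":0}]' -1 20
python3 -m handwheel '[{"translation":[0,0,0],"roll":0},{"translation":[0,0,0],"roll":0},{"translation":[0,0,0],"roll":0},{"translation":[0,0,0],"roll":0},{"translation":[0,0,0],"roll":0},{"translation":[0.06,0,0],"roll":0},{"translation":[0.12,0,0],"roll":0},{"translation":[0.18,0,0],"roll":0},{"translation":[0.18,0,0],"roll":0}]' 1
```

```text
t: 34.38
ee_pos: [654.2, -87.3, 242.7]
ee_rot: [3.14, -0.001, 1.776]
contact_force: [-4.0, 2.1, 10.8]
opening: 60.9
gripper_force: 20.0
t: 35.5
ee_pos: [635.6, 3.2, 240.9]
ee_rot: [-3.142, -0.001, 1.78]
contact_force: [0.1, 0.2, 0.4]
opening: 87.9
gripper_force: 0.0
```

```bash
python3 -m handwheel '[{"translation":[0,0,0],"roll":0},{"translation":[0,0,0],"roll":0},{"translation":[0,0,0],"roll":0},{"translation":[0,0,0],"roll":0},{"translation":[0,0,0],"roll":0},{"translation":[0,0,0],"roll":0},{"translation":[0,0,0],"roll":0}]' -0.35 20
cat > e.py <<'E'
from g import *
for n in ("scene","side"):
    im,W=pts(n); save("e_%s.png"%n,im); q=W[...,0]*S-W[...,1]*C-143.5; l=W[...,0]*C+W[...,1]*S-533
    k=(W[...,2]>238)&(W[...,2]<272)&(l>30)&(l<150)&(q>35)&(q<160)
    if k.sum()>9: print(n,"pot",k.sum(),"D",np.percentile(q[k],[2,50]).round(1),"L",np.percentile(l[k],[2,98]).round(1),"z",np.percentile(W[...,2][k],[2,98]).round(1))
go(*world(68,90),242,A+np.pi/2)
E
python3 e.py
```

```text
t: 36.38
ee_pos: [635.8, 0.1, 241.0]
ee_rot: [-3.142, 0.0, 1.775]
contact_force: [0.4, 0.9, -0.2]
opening: 28.8
gripper_force: 0.0
scene pot 108 D [42.5 47. ] L [ 76.7 147.5] z [238.8 267.3]
side pot 225 D [40.2 53.2] L [ 71.7 148.5] z [239.  268.7]
t 36.48 pos [6.359e+02 1.000e-01 2.410e+02] yaw 1.775 open 28.5 rackDL [-14.2  89.6] F [ 1.   0.1 -0.1] -> shift [-0.1644  0.0009 -0.0019] roll -0.0
```

Run:
```python
from g import *
for n in ("scene","side"):
    im,W=pts(n); q=W[...,0]*S-W[...,1]*C-143.5; l=W[...,0]*C+W[...,1]*S-533
    for b in range(40,160,8):
        k=(W[...,2]>240)&(W[...,2]<272)&(abs(l-b)<4)&(q>20)&(q<120)
        if k.sum()>1: print(n,b,k.sum(),np.percentile(q[k],[5,95]).round(0),end="|")
    print()
```

```text
scene 80 27 [43. 54.]|scene 88 23 [42. 53.]|scene 96 27 [43. 51.]|scene 104 20 [43. 52.]|scene 152 3 [118. 119.]|
side 72 23 [44. 89.]|side 80 46 [41. 95.]|side 88 46 [39. 90.]|side 96 45 [42. 92.]|side 104 4 [48. 68.]|side 112 11 [52. 65.]|side 120 9 [65. 73.]|side 144 8 [114. 120.]|side 152 5 [117. 120.]|
```

```bash
python3 -m handwheel '[{"translation":[-0.05,0,0],"roll":0},{"translation":[-0.09,0,0],"roll":0},{"translation":[-0.105,0,0],"roll":0},{"translation":[-0.12,0,0],"roll":0},{"translation":[-0.135,0,0],"roll":0},{"translation":[-0.15,0,0],"roll":0},{"translation":[-0.164,0,0],"roll":0},{"translation":[-0.164,0,0],"roll":0}]'
python3 -m handwheel '[{"translation":[0.06,0,0],"roll":0},{"translation":[0.18,0,0],"roll":0},{"translation":[0.3,0,0],"roll":0},{"translation":[0.4,-0.1,0],"roll":0},{"translation":[0.5,-0.3,0],"roll":0},{"translation":[0.6,-0.4,0],"roll":0},{"translation":[0.6,-0.5,0],"roll":0},{"translation":[0.6,-0.5,0],"roll":0}]'
python3 e.py; python3 c.py | grep -v pot
python3 - <<'E'
import cv2,numpy as np
a=cv2.imread('pics/e_scene.png');b=cv2.imread('pics/e_side.png')
cv2.imwrite('pics/fin.png',np.hstack([cv2.resize(a[50:210,190:350],(400,400),interpolation=2),cv2.resize(b[110:250,200:340],(400,400),interpolation=2)]))
E
```

```text
t: 37.58
ee_pos: [652.5, -81.1, 241.0]
ee_rot: [-3.141, 0.0, 1.774]
contact_force: [0.2, 0.3, -0.4]
opening: 28.5
gripper_force: 0.0
t: 38.58
ee_pos: [344.4, 163.1, 241.1]
ee_rot: [3.141, -0.0, 1.777]
contact_force: [1.5, 1.1, 0.5]
opening: 28.3
gripper_force: 0.0
scene pot 503 D [74.6 90.5] L [ 61.7 147.2] z [239.3 268.2]
side pot 352 D [71.8 86.2] L [ 57.5 147.9] z [238.9 268.8]
t 38.67 pos [342.9 163.3 241.1] yaw 1.78 open 28.7 rackDL [-233.6 -164. ] F [ 0.3 -0.2 -0.2] -> shift [-0.6051  0.5057 -0.0018] roll 0.002
scene tape 349 D [33.3 82.5] L [-85.4 -56.9] z 206.0
scene drop 20 27 D [25.8] L [-82.6 -53.2]
scene drop 40 50 D [25.6] L [-85.  -52.9]
scene drop 60 55 D [26.1] L [-82.7 -54.2]
scene drop 80 55 D [29.9] L [-80.8 -59.2]
scene drop 100 24 D [35.8] L [-74.1 -63.5]
side tape 247 D [30.4 78.5] L [-88.3 -59.9] z 206.5
side drop 20 34 D [22.9] L [-86.  -56.9]
side drop 40 55 D [23.2] L [-89.5 -56.9]
side drop 60 62 D [24.2] L [-88.6 -57. ]
side drop 80 47 D [27.5] L [-82.9 -62.8]
side drop 100 20 D [33.] L [-77.5 -68.1]
t 38.77 pos [346.8 163.1 241.6] yaw 1.777 open 28.7 rackDL [-232.6 -160.3] F [ 0.6  1.1 -0.4] -> shift [-0.5041  0.784   0.2832] roll 1.001
```

View pics/fin.png

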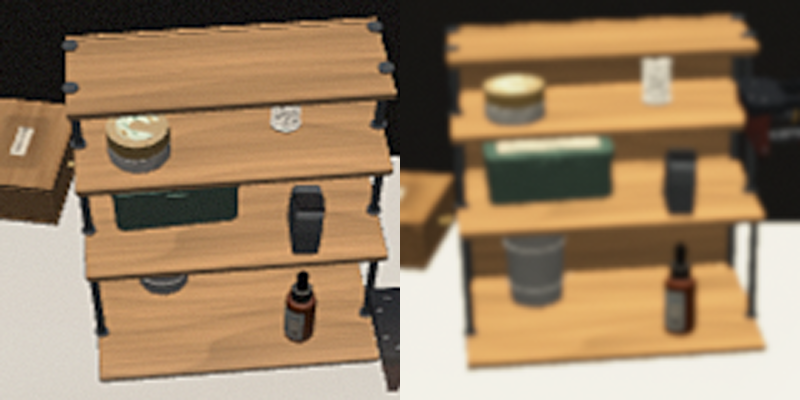

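Every item is on its shelf. The tape measure's centre is only about 5 mm past the board edge, so I'll nudge it a little deeper.

```bash
python3 -c "
from g import *
go(*world(-20,-73),162,A+np.pi/2)"
python3 -m handwheel '[{"translation":[-0.1,0.06,0],"roll":0},{"translation":[-0.2,0.12,0.05],"roll":0},{"translation":[-0.3,0.175,0.1],"roll":0},{"translation":[-0.4,0.175,0.158],"roll":0},{"translation":[-0.426,0.175,0.158],"roll":0},{"translation":[-0.426,0.175,0.158],"roll":0},{"translation":[-0.426,0.175,0.158],"roll":0}]' -1 20
python3 -c "
from g import *
go(*world(31,-73),162,A+np.pi/2)"
```

```text
t 38.77 pos [346.8 163.1 241.6] yaw 1.777 open 28.7 rackDL [-232.6 -160.3] F [ 0.6  1.1 -0.4] -> shift [-0.4254  0.1741  0.1592] roll 0.001
t: 39.65
ee_pos: [476.3, -26.8, 162.6]
ee_rot: [3.14, -0.0, 1.777]
contact_force: [-0.8, 0.1, -0.5]
opening: 0.4
gripper_force: 0.0
t 39.65 pos [476.3 -26.8 162.6] yaw 1.777 open 0.4 rackDL [-20.3 -72.1] F [-0.8  0.1 -0.5] -> shift [-0.1025 -0.0018  0.0012] roll 0.001
```

```bash
python3 -m handwheel '[{"translation":[-0.04,0,0],"roll":0},{"translation":[-0.07,0,0],"roll":0},{"translation":[-0.08,0,0],"roll":0},{"translation":[-0.09,0,0],"roll":0},{"translation":[-0.1,0,0],"roll":0},{"translation":[-0.103,0,0],"roll":0},{"translation":[-0.103,0,0],"roll":0},{"translation":[-0.04,0,0],"roll":0},{"translation":[0.06,0,0],"roll":0},{"translation":[0.18,0,0],"roll":0},{"translation":[0.3,-0.1,0],"roll":0},{"translation":[0.4,-0.15,0],"roll":0}]'
python3 -m handwheel '[{"translation":[0,0,0],"roll":0},{"translation":[0,0,-0.1],"roll":0},{"translation":[0,0,-0.1],"roll":0}]'
python3 c.py | grep tape; python3 e.py|grep pot
```

```text
t: 41.15
ee_pos: [365.9, 146.7, 161.9]
ee_rot: [3.141, 0.001, 1.775]
contact_force: [1.0, 0.9, -1.2]
opening: 0.8
gripper_force: 0.0
t: 41.52
ee_pos: [369.7, 146.3, 214.7]
ee_rot: [3.136, -0.002, 1.775]
contact_force: [-0.3, 1.2, -0.7]
opening: 0.3
gripper_force: 0.0
scene tape 334 D [40.7 87.4] L [-85.7 -56.9] z 206.2
side tape 236 D [37.5 85.1] L [-89.1 -60.3] z 206.0
scene pot 510 D [74.5 90. ] L [ 61.4 147. ] z [238.7 268. ]
side pot 349 D [71.7 86.6] L [ 57.7 148.1] z [239.3 268.3]
```

The tape measure now sits about 12 mm past the edge and upright, and everything else is as it should be.

```bash
python3 -c "
from rig import env
print(env.sign_off())"
```

```text
the job is handed in; nothing more can be done
None
```

The job is handed in at about 42 s: the wax pot is on the top shelf, the tape measure on the middle and the dropper bottle on the bottom, each upright with its centre 11 to 14 mm under the board above. The bystanders were not touched as far as the pictures show, and the pot was pushed off the far end of its shelf onto the worktop, using the tape measure as a pusher, before I could pick it up.

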